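# Scoop a set of car wheels into the swing tray and swing it home

### The job

Use the scoop to move all four loose wheels from the grey bin into the steel swing tray while the tray is swung out; do not touch the wheels with the fingers. Then set the scoop down upright on the bare bench top and push the loaded tray round its pin until it is fully home against its stop, with all four wheels still in it. Leave everything else on the bench where it is.

Things in the scene. Friction and masses are not known exactly. Their poses are not given: they have to be found in the camera images.
- bin: fixed grey open bin, 282 (x) x 124 (y) x 46 mm high, walls and floor 6 mm thick (inside 270 x 112 mm, floor top 6 mm above the bench). Origin: centre of its underside, on the bench. x runs along its length, away from the robot; at the start the wheels lie in its -x half, the other half is empty. Smooth: wheels slide easily on it
- scoop_grip (a point): centre of the handle of the loose aluminium scoop (about 160 g), 92 mm above its flat underside. Axes are the scoop's: -x points out of the open mouth, z up, y across. The handle is a level black bar, 16 mm thick (y), 26 mm high, reaching 15 mm to -x and 42 mm to +x of this point, free above the pan; one post at its +x end carries it
- scoop_lip (a point): middle of the scoop's front lip, at its underside: 80 mm to -x of and 92 mm below the grip point. From here the open pan runs 110 mm to +x (back wall, 44 mm high; the post ends at 122 mm); outside width 98 mm, floor 3 mm thick with a 2 mm lip, sides 34 mm high. At the start the scoop stands level on the bench, mouth roughly towards the robot
- tray_center (a point): centre of the inner floor of the steel swing tray, 10 mm above the bench. Axes: x along its 180 mm length, y along its 130 mm width, z up. Open top, walls 4 mm thick, rim 42 mm and underside 6 mm above the bench. It swings on a fixed upright pin (round boss, 20 mm across, 60 mm high) in its corner 75 mm to -x and 50 mm to -y of this point
- tray_corner (a point): the tray's outer corner farthest from the pin, at rim height: 90 mm to +x and 65 mm to +y of the tray's centre, 165 mm to +x and 115 mm to +y of the pin; same axes. Pushing the +y side wall near this corner, towards the tray's -y, swings the tray home
- tray (a joint): swing of the tray about its pin, rad: 0 is fully home, its long side along the dock's fence and on the rubber stop (a hard stop); it grows counter-clockwise from above as the tray swings out towards the robot, to 1.2. Light friction (about 1 N at the corner); it stays where it is left
- dock: fixed steel dock of the swing tray: thin base plate (4 mm) with a 55 mm high fence along its right side. Origin: on the bench at the pin's axis; x along the fence, away from the robot; the fence's face is 25 mm to -y of the pin
- wheel0_center (a point): centre of a loose model-car wheel: hard slick black drift tyre with rounded shoulders and white hub, 42 mm across, 28 mm wide, about 26 g, slippery on bin and scoop (friction about 0.3); at the start it lies flat on the bin's floor. z is its axle
- wheel1_center (a point): centre of a loose model-car wheel: hard slick black drift tyre with rounded shoulders and white hub, 42 mm across, 28 mm wide, about 26 g, slippery on bin and scoop (friction about 0.3); at the start it lies flat on the bin's floor. z is its axle
- wheel2_center (a point): centre of a loose model-car wheel: hard slick black drift tyre with rounded shoulders and white hub, 42 mm across, 28 mm wide, about 26 g, slippery on bin and scoop (friction about 0.3); at the start it lies flat on the bin's floor. z is its axle
- wheel3_center (a point): centre of a loose model-car wheel: hard slick black drift tyre with rounded shoulders and white hub, 42 mm across, 28 mm wide, about 26 g, slippery on bin and scoop (friction about 0.3); at the start it lies flat on the bin's floor. z is its axle
- battery: bystander, leave it alone: flat black and paper-wrapped battery pack, 138 x 46 x 25 mm, lying in front of the robot; origin under its centre
- oil: bystander, leave it alone: small white bottle, 36 mm across, 100 mm tall, beyond the middle of the table; origin under its centre
- driver: bystander, leave it alone: screwdriver, 180 mm long, lying at the left; origin about at its middle
- mug: bystander, leave it alone: white mug, 80 mm across, 90 mm tall, on the left; origin under its centre
- wrench: bystander, leave it alone: steel wrench, 160 mm long, lying at the left; origin about at its middle
Mind the look-alikes: they are no part of the job. Leave any yellow look-alike of the part that bears wheel3_center alone. Leave any orange look-alike of the part that bears scoop_grip alone.

How it is judged:
By the outcome, as a careful person would: the job done as asked, in the order asked, and still so for the second after the job is handed in, with the robot touching nothing.
It also fails if it takes over 72 s, if anything falls off the work surface, if the arm or the gripper's body presses on something with over 40 N, if the wrist force passes 120 N, or if a joint passes its speed limit or range.

### The arm

A 6-joint arm with a two-finger parallel gripper is mounted at the origin on the work surface. World frame = base frame: x ahead of the robot, y to its left, z up, the work surface at z = 0. Lengths are in m, angles in degrees, forces in N, time in s.
With the tool pointing down it reaches from about 0.35 to 0.875 m from the base axis. Payload 4.2 kg.
Tool frame: the origin (TCP) lies midway between the tips of the shut fingers; the grasp point (between the pads) lies 19 mm behind it; z points along the fingers, y is the direction in which the jaws open and shut (so a half turn about z gives the same grasp; the last joint's range is limited). The gripper opens to 87 mm and grips with 3 to 60 N. Pads are 19 mm wide; open, the fingers measure 117 mm over their backs; the gripper's body (75 mm by 190 mm) begins 51 mm behind the grasp point.
Start: joints at [-59.725, 22.042, 0.453, 0, -68.411, -14.817], TCP at [0.167, -0.602, 0.192] pointing down, gripper open.
Joint ranges: [-179.83, 179.83], [-69.29, 118.12], [-61.27, 80.66], [-181.25, 117.63], [-171.15, -9.14], [-177.46, 177.46]. Speed limits (degrees/s): [159.86, 159.86, 180, 180, 180, 180].

### API

Orientations are given as a 3x3 rotation matrix whose columns are the frame's x, y, z axes.
In Python, from station import r gives the robot as it stands.
- The arm moves only by the tool play_rows, never from a script. Its argument "commands" is a list that holds one entry, the list of rows, each a list of 7 numbers: the shift along the world's x, y, z in m, then the turn, a rotation vector about the world's x, y, z in rad, then the closure, from 0 (fully open) to 1 (shut). A call has 1 to 5 rows; each row is the pose to reach, as a shift and turn from the pose commanded when the call began; what a row does not reach only later rows make up. A row lasts 1/10 s, in which the tool goes at most 50 mm and 8.59 degrees, less where a joint would pass 70% of its speed; a pose out of reach is approached as far as the arm can. A call with a gripper value outside its range is refused whole. The fingers move at their own pace and stop on an object; the grip force is fixed at half the most. Time passes only in rows, so rows that repeat a pose let the fingers close. It gives the time, the measured TCP pose, the force and the opening at its end, in the units of the state.
- r.sense(): the state, without advancing time (a new reading comes with each control period).
- r.capture(name): name is "scene" or "top"; returns a dict with "image" (420x560x3 uint8, red, green, blue), "range_z" (420x560 float32, m along the optical axis (not along the pixel's ray), 0 where there is no reading), "intrinsics" (3x3 intrinsics, pixels), "extrinsics" (4x4, takes a point from camera to world coordinates). Camera axes: x right, y up, looking along -z (the intrinsics and any distortion apply to the point x, -y, -z); pixel columns grow to the right and rows downward; lengths in m; the calibration is good to about 2 mm. A picture is of the moment at which its call begins.
- r.finish_job(): hands the job in, once; it reports no verdict.
The state is a dict: "time_s": time; "joints": joint angles; "joint_velocities": joint speeds; "effort": joint torques, N m; "tcp_pos": TCP position; "ee_rot": TCP orientation; "wrist_force": force on the tool from outside, world axes, zero at the start; "moment": the same for the moment, N m; "gripper_width": opening from 0.0 (shut) to 1.0 (fully open).
Only numpy, scipy, OpenCV 4.12 (cv2) and the standard library are available. Lean on these libraries where they do the work, as an engineer would, in place of code of your own. Each camera call takes 0.05 s, during which the arm holds its last target. There are 200 camera calls.

## Working session

There is one attempt and no reset: what is moved stays moved. The work goes in short steps, Python scripts to look and compute and a tool call to move; the robot and the scene stay as the last step left them, time stands still between calls to the robot, and variables do not carry over. Pictures are saved under pics/ and viewed, about 8 in all and at most 12, crops included, and the job is handed in when it is done.

Besides the shell and the picture viewer there is one more tool, called after ">>>" by a JSON object that holds its "name" and its "arguments". play_rows: Moves the arm, as the interface text tells. Its arguments: {"type":"object","properties":{"commands":{"type":"array","items":{"type":"array","items":{"type":"array","items":{"type":"number"}}}}},"required":["commands"]}

```bash
mkdir -p pics; ls; cat > h.py <<'E'
import numpy as np, cv2
from station import r
def cap(n,f=None):
    c=r.capture(n)
    if f: cv2.imwrite('pics/'+f,c['image'][...,::-1])
    return c
def cloud(c):
    z=c['range_z'];K=np.array(c['intrinsics']);E=np.array(c['extrinsics'])
    v,u=np.mgrid[:z.shape[0],:z.shape[1]]
    p=np.stack([(u-K[0,2])/K[0,0]*z,-(v-K[1,2])/K[1,1]*z,-z,np.ones_like(z)],-1)
    return (p@E.T)[...,:3]
E
python3 - <<'E'
from h import *
for n in('top','scene'):
    c=cap(n,n+'1.png'); P=cloud(c); np.save(n+'.npy',P)
    print(n,np.array(c['extrinsics']).round(3).tolist(),np.array(c['intrinsics']).round(1).tolist())
print(r.sense())
E
```

```text
pics
top [[0.007, 0.999, -0.052, 0.433], [-1.0, 0.007, 0.004, 0.076], [0.005, 0.052, 0.999, 1.772], [0.0, 0.0, 0.0, 1.0]] [[517.7, 0.0, 267.4], [0.0, 517.7, 217.7], [0.0, 0.0, 1.0]]
scene [[0.076, -0.859, 0.506, 1.123], [0.997, 0.069, -0.033, 0.052], [-0.006, 0.507, 0.862, 1.056], [0.0, 0.0, 0.0, 1.0]] [[461.6, 0.0, 276.8], [0.0, 461.6, 208.7], [0.0, 0.0, 1.0]]
{'time_s': 0.1, 'joints': array([-5.97255690e+01,  2.20879199e+01,  3.88595762e-01, -2.45609979e-02,
       -6.84119880e+01, -1.48165679e+01]), 'joint_velocities': array([ 0.01757967, -0.08337771,  0.29031864,  0.04091994,  0.05540437,
       -0.06695078]), 'effort': array([-8.16942629e-04, -3.91691637e+01,  1.87933677e+01,  4.23183024e+00,
        1.34453183e-02, -7.00923147e-05]), 'tcp_pos': array([ 0.16643434, -0.6018179 ,  0.19116128]), 'ee_rot': array([[-9.63868820e-01, -2.66376603e-01, -6.35172680e-04],
       [-2.66377337e-01,  9.63866995e-01,  1.87873308e-03],
       [ 1.11771447e-04,  1.98004785e-03, -9.99998033e-01]]), 'wrist_force': array([-0.3064575 ,  0.03551772,  0.11892542]), 'moment': array([ 0.006942  ,  0.05059021, -0.03001704]), 'gripper_width': 0.9981065683236937}
```

View pics/top1.png

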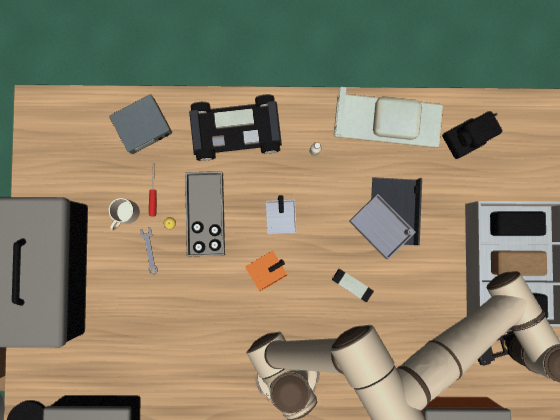

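View pics/scene1.png

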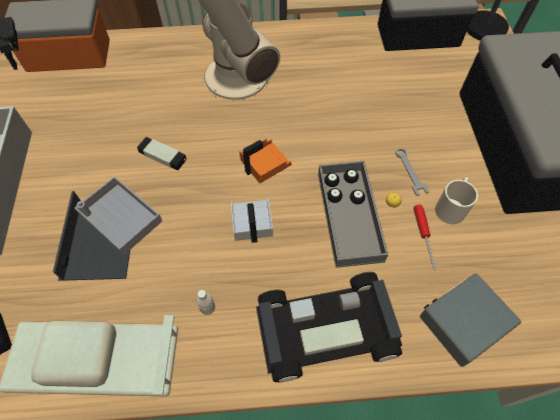

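The top view shows the bin at (186-225, 172-256), with four wheels near (198,227), (215,230), (197,246) and (214,245). The scoop is at (281,217) with its handle at (281,205), the tray at (382,225), and the boss near (411,232). The yellow wheel and the orange scoop are look-alikes. Next I'll measure from the point clouds.

```bash
python3 - <<'E'
from h import *
T=np.load('top.npy');S=np.load('scene.npy')
A=np.concatenate([T.reshape(-1,3),S.reshape(-1,3)])
for u,v in[(198,227),(215,230),(197,246),(214,245),(281,217),(281,205),(382,225),(411,232),(205,190),(300,300)]: print((u,v),T[v,u].round(3))
for u,v in[(332,180),(352,176),(335,196),(358,197),(253,222),(117,215),(83,210)]: print('s',(u,v),S[v,u].round(3))
def box(lo,hi,name,src=A):
    m=((src>lo)&(src<hi)).all(1);q=src[m]
    r_=cv2.minAreaRect((q[:,:2]*1000).astype(np.float32)); print(name,m.sum(),q.mean(0).round(4),np.round(r_[0],1),np.round(r_[1],1),round(r_[2],2),'zmax',q[:,2].max().round(4))
for nm,s in(('T',T.reshape(-1,3)),('S',S.reshape(-1,3))):
  try:
    box([.25,.18,.038],[.68,.40,.055],'bin rim'+nm,s)
    box([.35,-.05,.08],[.62,.10,.12],'handle'+nm,s)
    box([.35,-.05,.012],[.62,.10,.06],'pan'+nm,s)
    box([.25,-.42,.036],[.60,-.15,.048],'trayrim'+nm,s)
    box([.25,-.42,.05],[.60,-.15,.065],'fence+boss'+nm,s)
    box([.25,-.42,.003],[.60,-.15,.0075],'plate'+nm,s)
  except Exception as e: print(e)
for f,src in(('top1',(150,160,140,110)),):
    im=cv2.imread('pics/top1.png')[165:265,180:430]; cv2.imwrite('pics/c1.png',cv2.resize(im,None,fx=3.2,fy=3.2,interpolation=cv2.INTER_CUBIC))
im=cv2.imread('pics/scene1.png')[140:290,40:400]; cv2.imwrite('pics/c2.png',cv2.resize(im,None,fx=2.2,fy=2.2,interpolation=cv2.INTER_CUBIC))
E
```

```text
(198, 227) [0.491 0.301 0.03 ]
(215, 230) [0.481 0.244 0.029]
(197, 246) [0.427 0.304 0.029]
(214, 245) [0.431 0.247 0.031]
(281, 217) [0.528 0.022 0.007]
(281, 205) [0.561 0.025 0.106]
(382, 225) [ 0.503 -0.322  0.014]
(411, 232) [ 0.479 -0.408  0.057]
(205, 190) [0.619 0.282 0.007]
(300, 300) [ 0.245 -0.045 -0.008]
s (332, 180) [0.446 0.245 0.033]
s (352, 176) [0.436 0.301 0.031]
s (335, 196) [0.496 0.246 0.031]
s (358, 197) [0.505 0.305 0.034]
s (253, 222) [0.594 0.03  0.099]
s (117, 215) [ 0.494 -0.326  0.009]
s (83, 210) [ 0.489 -0.404  0.037]
bin rimT 496 [0.5313 0.2806 0.045 ] [537.  280.2] [282.  125.1] 1.85 zmax 0.055
handleT 178 [0.4672 0.0325 0.1041] [471.5  25.9] [ 48.9 245.2] 82.47 zmax 0.1176
panT 176 [0.5017 0.0298 0.0297] [485.7  27.3] [144.  268.8] 86.24 zmax 0.054
trayrimT 234 [ 0.498  -0.3182  0.0419] [ 445.2 -261.3] [178.4 289.2] 44.07 zmax 0.0479
fence+bossT 37 [ 0.4806 -0.3928  0.056 ] [ 504.5 -324.6] [156.7 132.6] 30.28 zmax 0.0639
plateT 1657 [ 0.4354 -0.2896  0.005 ] [ 425.4 -286.4] [348.8 267.6] 0.09 zmax 0.0075
bin rimS 809 [0.5423 0.2824 0.0447] [539.2 279.7] [283.1 125.4] 1.93 zmax 0.0523
handleS 372 [0.4647 0.033  0.0997] [473.5  25.3] [ 50.4 249.6] 82.53 zmax 0.1095
panS 633 [0.5051 0.0354 0.0307] [477.   31.3] [113.6 244.7] 82.81 zmax 0.0589
trayrimS 465 [ 0.4979 -0.3164  0.0411] [ 499.9 -318.1] [185.4 130.7] 44.63 zmax 0.048
fence+bossS 52 [ 0.4845 -0.4045  0.0573] [ 484.1 -404.1] [17.5 17.5] 45.83 zmax 0.0649
plateS 1252 [ 0.4937 -0.3227  0.0049] [ 425.1 -285.2] [349.6 269.3] 0.0 zmax 0.0075
```

View pics/c2.png

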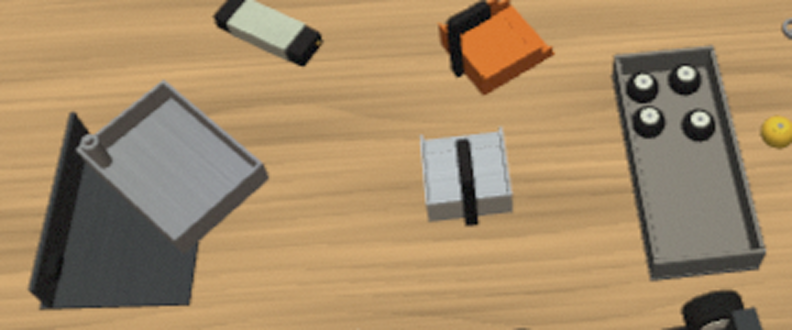

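The crop shows the boss at the tray's lower-left corner (crop 88,145), the scoop with its mouth towards the robot, and the wheels in a 2x2 block. I'll refine the scoop, wheel and tray fits with tighter boxes.

```bash
python3 - <<'E'
from h import *
T=np.load('top.npy').reshape(-1,3);S=np.load('scene.npy').reshape(-1,3)
def box(lo,hi,name,src):
    m=((src>lo)&(src<hi)).all(1);q=src[m]
    if m.sum()<5: print(name,m.sum());return
    R=cv2.minAreaRect((q[:,:2]*1000).astype(np.float32)); print(name,m.sum(),'med',np.median(q,0).round(4),np.round(R[0],1),np.round(R[1],1),round(R[2],2),'b',cv2.boxPoints(R).round(0).astype(int).tolist())
for nm,s in(('T',T),('S',S)):
    box([.455,-.04,.095],[.64,.10,.115],'handle '+nm,s)
    box([.455,-.04,.010],[.64,.10,.06],'pan '+nm,s)
    box([.455,-.04,.030],[.64,.10,.06],'panrim '+nm,s)
    box([.38,-.42,.036],[.62,-.20,.046],'trayrim '+nm,s)
    box([.38,-.42,.05],[.55,-.38,.065],'boss '+nm,s)
    box([.40,-.47,.051],[.80,-.41,.065],'fence '+nm,s)
    box([.25,.18,.038],[.70,.40,.055],'bin '+nm,s)
    for x,y in[(.50,.303),(.49,.246),(.434,.302),(.438,.246)]: box([x-.03,y-.03,.025],[x+.03,y+.03,.038],'w '+nm,s)
    box([.3,-.05,-.01],[.36,.05,.01],'bench '+nm,s)
E
```

```text
handle T 84 med [0.5674 0.0251 0.1047] [566.6  25.6] [55.4 16.1] 3.89 b [[538, 32], [540, 16], [595, 19], [594, 35]]
pan T 176 med [0.5445 0.0327 0.02  ] [548.6  37.1] [125.2 178. ] 89.99 b [[460, -25], [638, -25], [638, 100], [460, 100]]
panrim T 72 med [0.5652 0.0346 0.0376] [539.2  24.2] [89.5 97.8] 2.49 b [[492, 71], [497, -27], [586, -23], [582, 75]]
trayrim T 210 med [ 0.5074 -0.3226  0.0414] [ 499.6 -317.2] [178.6 132.4] 44.45 b [[390, -333], [482, -427], [610, -302], [517, -207]]
boss T 33 med [ 0.4787 -0.4057  0.0563] [ 482.9 -404.5] [53.2 21. ] 4.58 b [[456, -396], [457, -417], [510, -413], [509, -392]]
fence T 140 med [ 0.549  -0.4366  0.0554] [ 614.6 -439.7] [350.8  58.5] 0.07 b [[439, -411], [439, -469], [790, -469], [790, -410]]
bin T 496 med [0.5169 0.285  0.045 ] [537.  280.2] [282.  125.1] 1.85 b [[394, 338], [398, 213], [680, 222], [676, 347]]
w T 83 med [0.491  0.3016 0.0305] [492.5 305.3] [36.9 34.7] 3.79 b [[473, 321], [475, 287], [512, 289], [510, 324]]
w T 89 med [0.4846 0.2443 0.0316] [491.4 241. ] [53.7 48.1] 0.35 b [[464, 265], [465, 217], [518, 217], [518, 
[... 1141 characters left out ...]
 [0.5567 0.2861 0.0451] [539.7 279.7] [284.1 125.4] 1.93 b [[396, 338], [400, 212], [684, 222], [680, 347]]
w S 145 med [0.4988 0.3038 0.0318] [495.9 305.2] [35.2 39.9] 31.25 b [[471, 313], [491, 279], [521, 297], [501, 331]]
w S 161 med [0.49   0.2431 0.0315] [491. 236.] [37.  59.1] 24.43 b [[462, 255], [486, 201], [520, 217], [496, 271]]
w S 171 med [0.4307 0.2968 0.0314] [426.4 302.1] [59.6 44.8] 89.94 b [[404, 272], [449, 272], [449, 332], [404, 332]]
w S 133 med [0.4415 0.2444 0.0316] [439.1 245.2] [35.1 36.4] 81.82 b [[419, 230], [455, 225], [460, 260], [424, 265]]
bench S 423 med [ 0.3337 -0.0156  0.0006] [329.9   0. ] [99.9 59.5] 89.96 b [[300, -50], [360, -50], [360, 50], [300, 50]]
```

>>> {"name": "play_rows", "arguments": {"commands": [[[0.0195,0.0314,0.002,0,0,-0.0108,0],[0.039,0.0628,0.004,0,0,-0.0216,0],[0.0585,0.0942,0.006,0,0,-0.0324,0],[0.078,0.1256,0.008,0,0,-0.0432,0],[0.0975,0.157,0.008,0,0,-0.054,0]]]}}

```text
time_s: 0.6
tcp_pos: [0.2646, -0.444, 0.2]
ee_rot: [[-0.977, -0.213, -0.0], [-0.213, 0.977, 0.0], [-0.0, 0.0, -1.0]]
wrist_force: [1.0, 0.0, 1.1]
gripper_width: 0.997
```

>>> {"name": "play_rows", "arguments": {"commands": [[[0.0195,0.0314,0,0,0,-0.0108,0],[0.039,0.0628,0,0,0,-0.0216,0],[0.0585,0.0942,0,0,0,-0.0324,0],[0.078,0.1256,0,0,0,-0.0432,0],[0.0975,0.157,0,0,0,-0.054,0]]]}}

```text
time_s: 1.1
tcp_pos: [0.3619, -0.2869, 0.1999]
ee_rot: [[-0.987, -0.161, -0.0], [-0.161, 0.987, 0.0], [0.0, 0.0, -1.0]]
wrist_force: [0.6, 0.3, 0.5]
gripper_width: 1.001
```

>>> {"name": "play_rows", "arguments": {"commands": [[[0.0195,0.0314,0,0,0,-0.0108,0],[0.039,0.0628,0,0,0,-0.0216,0],[0.0585,0.0942,0,0,0,-0.0324,0],[0.078,0.1256,0,0,0,-0.0432,0],[0.0975,0.157,0,0,0,-0.054,0]]]}}

```text
time_s: 1.6
tcp_pos: [0.4594, -0.1298, 0.1999]
ee_rot: [[-0.994, -0.107, -0.0], [-0.107, 0.994, 0.0], [0.0, 0.0, -1.0]]
wrist_force: [0.3, -0.3, -0.2]
gripper_width: 0.999
```

>>> {"name": "play_rows", "arguments": {"commands": [[[0.0195,0.0314,0,0,0,-0.0108,0],[0.039,0.0628,0,0,0,-0.0216,0],[0.0585,0.0942,0,0,0,-0.0324,0],[0.078,0.1256,0,0,0,-0.0432,0],[0.097,0.156,0,0,0,-0.054,0]]]}}

```text
time_s: 2.1
tcp_pos: [0.5564, 0.0261, 0.1997]
ee_rot: [[-0.999, -0.054, -0.001], [-0.054, 0.999, -0.0], [0.001, -0.0, -1.0]]
wrist_force: [0.5, -0.1, -0.2]
gripper_width: 1.001
```

>>> {"name": "play_rows", "arguments": {"commands": [[[0,-0.0005,-0.03,0,0,0,0],[0,-0.0005,-0.06,0,0,0,0],[0,-0.0005,-0.09,0,0,0,0],[0,-0.0005,-0.115,0,0,0,0],[0,-0.0005,-0.127,0,0,0,0]]]}}

```text
time_s: 2.6
tcp_pos: [0.5542, 0.0237, 0.0704]
ee_rot: [[-0.999, -0.053, -0.005], [-0.053, 0.999, -0.001], [0.005, -0.001, -1.0]]
wrist_force: [-0.8, 0.4, -0.9]
gripper_width: 0.999
```

>>> {"name": "play_rows", "arguments": {"commands": [[[0,0,0,0,0,0,1],[0,0,0,0,0,0,1],[0,0,0,0,0,0,1],[0,0,0,0,0,0,1],[0,0,0,0,0,0,1]]]}}

```text
time_s: 3.1
tcp_pos: [0.5566, 0.0243, 0.0741]
ee_rot: [[-0.999, -0.054, 0.002], [-0.054, 0.999, 0.001], [-0.002, 0.0, -1.0]]
wrist_force: [-0.6, -0.1, -1.2]
gripper_width: 0.629
```

>>> {"name": "play_rows", "arguments": {"commands": [[[0,0,0,0,0,0,1],[0,0,0,0,0,0,1],[0,0,0.005,0,0,0,1],[0,0,0.015,0,0,0,1],[0,0,0.03,0,0,0,1]]]}}

```text
time_s: 3.6
tcp_pos: [0.5557, 0.024, 0.1035]
ee_rot: [[-0.999, -0.054, -0.001], [-0.054, 0.999, -0.0], [0.001, -0.0, -1.0]]
wrist_force: [-0.2, -0.3, -0.3]
gripper_width: 0.175
```

>>> {"name": "play_rows", "arguments": {"commands": [[[0,0,0,0,0,0,1],[0,0,0,0,0,0,1]]]}}

```text
time_s: 3.8
tcp_pos: [0.5563, 0.0243, 0.1037]
ee_rot: [[-0.999, -0.054, 0.001], [-0.054, 0.999, 0.001], [-0.001, 0.001, -1.0]]
wrist_force: [0.0, -0.1, 0.1]
gripper_width: 0.03
```

```bash
python3 - <<'E'
from h import *
c=cap('scene','s2.png');s=cloud(c).reshape(-1,3)
im=c['image'][170:300,180:420,::-1]; cv2.imwrite('pics/c3.png',cv2.resize(im,None,fx=3,fy=3,interpolation=cv2.INTER_CUBIC))
m=((s>[.46,-.04,.015])&(s<[.62,.09,.078])).all(1);q=s[m]
R=cv2.minAreaRect((q[:,:2]*1000).astype(np.float32));print(R,np.percentile(q[:,2],[5,50,95,99]))
print(r.sense()['gripper_width'],r.sense()['wrist_force'])
E
```

```text
((539.3194580078125, 23.731700897216797), (121.55531311035156, 98.02424621582031), 2.917367458343506) [0.01799905 0.03404332 0.06116727 0.07505131]
0.015856003773331795 [ 0.49429684 -0.80831504 -1.3109261 ]
```

View pics/c3.png

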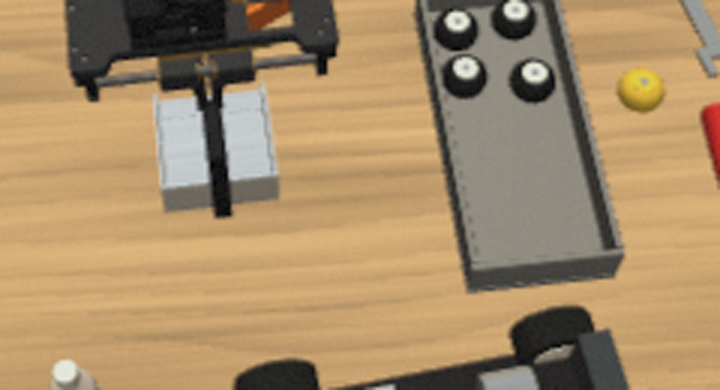

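The fingers hadn't finished closing when I lifted, so the grasp missed. The scoop hasn't moved. I'll raise, open and regrasp with a longer close.

>>> {"name": "play_rows", "arguments": {"commands": [[[0,0,0.012,0,0,0,0.5],[0,0,0.012,0,0,0,0.5],[0,0,0.012,0,0,0,0.5],[0,0,0.012,0,0,0,0.5],[0,0,0.012,0,0,0,0.5]]]}}

```text
time_s: 4.35
tcp_pos: [0.5559, 0.0241, 0.1148]
ee_rot: [[-0.999, -0.054, -0.001], [-0.054, 0.999, -0.0], [0.001, -0.0, -1.0]]
wrist_force: [0.8, 0.0, -0.2]
gripper_width: 0.387
```

>>> {"name": "play_rows", "arguments": {"commands": [[[0,0,0,0,0,0,0.5],[0.0005,0,-0.01,0,0,0,0.5],[0.001,0,-0.025,0,0,0,0.5],[0.001,0,-0.037,0,0,0,0.5],[0.001,0,-0.042,0,0,0,0.5]]]}}

```text
time_s: 4.85
tcp_pos: [0.5559, 0.0238, 0.0711]
ee_rot: [[-0.999, -0.053, -0.003], [-0.053, 0.999, -0.001], [0.003, -0.001, -1.0]]
wrist_force: [0.5, -0.3, 0.7]
gripper_width: 0.502
```

>>> {"name": "play_rows", "arguments": {"commands": [[[0,0,0,0,0,0,1],[0,0,0,0,0,0,1],[0,0,0,0,0,0,1],[0,0,0,0,0,0,1],[0,0,0,0,0,0,1]]]}}

```text
time_s: 5.35
tcp_pos: [0.5575, 0.0244, 0.0737]
ee_rot: [[-0.999, -0.054, 0.001], [-0.054, 0.999, 0.001], [-0.001, 0.0, -1.0]]
wrist_force: [-0.7, 0.7, 0.7]
gripper_width: 0.161
```

>>> {"name": "play_rows", "arguments": {"commands": [[[0,0,0,0,0,0,1],[0,0,0,0,0,0,1]]]}}

```text
time_s: 5.55
tcp_pos: [0.5575, 0.0244, 0.0736]
ee_rot: [[-0.999, -0.054, 0.001], [-0.054, 0.999, 0.0], [-0.001, 0.0, -1.0]]
wrist_force: [0.9, 1.1, 1.2]
gripper_width: 0.162
```

>>> {"name": "play_rows", "arguments": {"commands": [[[0,0,0.01,0,0,0,1],[0,0,0.025,0,0,0,1],[0,0,0.045,0,0,0,1],[0.001,0.005,0.06,0,0,0,1],[0.005,0.02,0.068,0,0,-0.002,1]]]}}

```text
time_s: 6.05
tcp_pos: [0.5623, 0.0437, 0.1429]
ee_rot: [[-0.999, -0.05, 0.002], [-0.05, 0.999, 0.0], [-0.002, 0.0, -1.0]]
wrist_force: [0.1, 0.2, -0.5]
gripper_width: 0.163
```

>>> {"name": "play_rows", "arguments": {"commands": [[[0.008,0.03,0,0,0,-0.004,1],[0.017,0.065,0,0,0,-0.008,1],[0.026,0.1,0,0,0,-0.012,1],[0.035,0.135,0,0,0,-0.016,1],[0.044,0.17,0,0,0,-0.019,1]]]}}

```text
time_s: 6.55
tcp_pos: [0.6058, 0.2162, 0.1407]
ee_rot: [[-0.999, -0.033, -0.001], [-0.033, 0.999, -0.0], [0.001, -0.0, -1.0]]
wrist_force: [1.3, -0.0, -0.7]
gripper_width: 0.16
```

>>> {"name": "play_rows", "arguments": {"commands": [[[0.008,0.03,0,0,0,0,1],[0.014,0.053,0,0,0,0,1],[0.0165,0.0645,0,0,0,0,1],[0.0165,0.0655,0,0,0,0,1],[0.0165,0.0655,0,0,0,0,1]]]}}

```text
time_s: 7.05
tcp_pos: [0.622, 0.2792, 0.1407]
ee_rot: [[-0.999, -0.033, -0.001], [-0.033, 0.999, -0.001], [0.001, -0.001, -1.0]]
wrist_force: [0.5, 0.1, -0.5]
gripper_width: 0.156
```

```bash
python3 - <<'E'
from h import *
c=cap('scene');s=cloud(c).reshape(-1,3);print(r.sense()['tcp_pos'],r.sense()['gripper_width'])
im=c['image'][130:280,240:440,::-1]; cv2.imwrite('pics/c4.png',cv2.resize(im,None,fx=4,fy=4,interpolation=cv2.INTER_CUBIC))
m=((s>[.5,.2,.055])&(s<[.72,.38,.118])).all(1);q=s[m]
R=cv2.minAreaRect((q[:,:2]*1000).astype(np.float32));print(R,np.percentile(q[:,2],[5,50,95,99]))
E
```

```text
[0.6221012  0.27872597 0.14096379] 0.16163054633198237
((601.669921875, 278.372802734375), (124.02738189697266, 99.45992279052734), 1.850151777267456) [0.06786447 0.07262458 0.10963785 0.11397207]
```

View pics/c4.png

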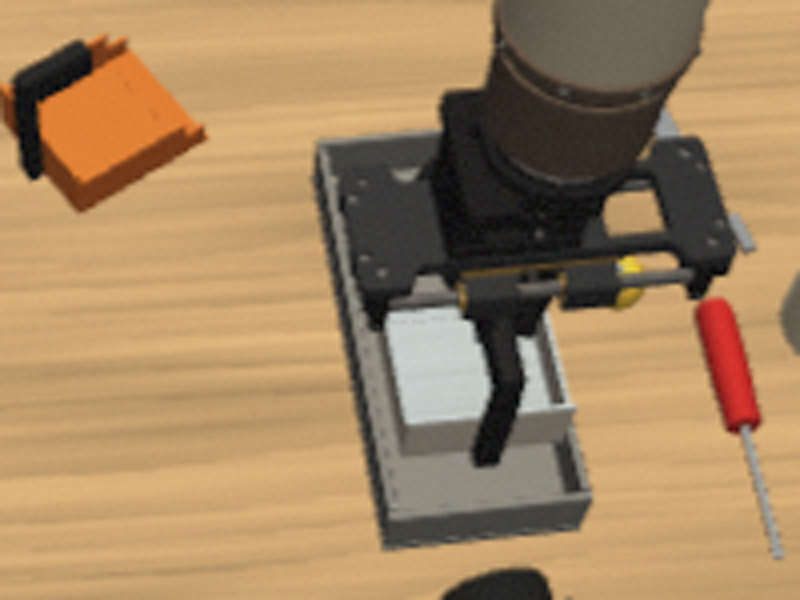

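The scoop is held level and lies inside the bin outline, about 4 mm to -y of its centreline. Descending now.

>>> {"name": "play_rows", "arguments": {"commands": [[[0,0,-0.02,0,0,0,1],[0,0,-0.04,0,0,0,1],[0,0,-0.052,0,0,0,1],[0,0,-0.057,0,0,0,1],[0,0,-0.058,0,0,0,1]]]}}

```text
time_s: 7.6
tcp_pos: [0.6226, 0.2789, 0.083]
ee_rot: [[-0.999, -0.032, -0.0], [-0.032, 0.999, -0.001], [0.0, -0.001, -1.0]]
wrist_force: [-0.2, 0.3, -1.4]
gripper_width: 0.16
```

>>> {"name": "play_rows", "arguments": {"commands": [[[0,0,-0.001,0,0,0,1],[0,0,-0.002,0,0,0,1],[0,0,-0.0025,0,0,0,1],[0,0,-0.0025,0,0,0,1]]]}}

```text
time_s: 8.0
tcp_pos: [0.6227, 0.2798, 0.081]
ee_rot: [[-0.999, -0.033, 0.001], [-0.033, 0.999, 0.0], [-0.001, 0.0, -1.0]]
wrist_force: [0.1, 0.0, -0.8]
gripper_width: 0.163
```

>>> {"name": "play_rows", "arguments": {"commands": [[[0,0,-0.0005,0,0,0,1],[0,0,-0.001,0,0,0,1],[0,0,-0.001,0,0,0,1]]]}}

```text
time_s: 8.3
tcp_pos: [0.6226, 0.2797, 0.0796]
ee_rot: [[-0.999, -0.033, 0.0], [-0.033, 0.999, -0.0], [-0.0, -0.0, -1.0]]
wrist_force: [0.1, -0.4, -1.2]
gripper_width: 0.163
```

>>> {"name": "play_rows", "arguments": {"commands": [[[0,0,-0.0003,0,0,0,1],[0,0,-0.0006,0,0,0,1],[0,0,-0.0006,0,0,0,1]]]}}

```text
time_s: 8.6
tcp_pos: [0.6228, 0.2797, 0.0795]
ee_rot: [[-0.999, -0.033, 0.001], [-0.033, 0.999, 0.0], [-0.001, 0.0, -1.0]]
wrist_force: [-0.2, -0.1, -0.5]
gripper_width: 0.158
```

>>> {"name": "play_rows", "arguments": {"commands": [[[-0.01,-0.0003,0,0,0,0,1],[-0.02,-0.0007,0,0,0,0,1],[-0.03,-0.001,0,0,0,0,1],[-0.04,-0.0013,0,0,0,0,1],[-0.05,-0.0017,0,0,0,0,1]]]}}

```text
time_s: 9.1
tcp_pos: [0.5718, 0.278, 0.0795]
ee_rot: [[-0.999, -0.033, 0.001], [-0.033, 0.999, 0.0], [-0.001, 0.0, -1.0]]
wrist_force: [0.5, -0.4, 1.9]
gripper_width: 0.162
```

>>> {"name": "play_rows", "arguments": {"commands": [[[-0.006,-0.0002,0,0,0,0,1],[-0.012,-0.0004,0,0,0,0,1],[-0.018,-0.0006,0,0,0,0,1],[-0.024,-0.0008,0,0,0,0,1],[-0.03,-0.001,0,0,0,0,1]]]}}

```text
time_s: 9.6
tcp_pos: [0.5427, 0.2771, 0.0794]
ee_rot: [[-0.999, -0.033, 0.001], [-0.033, 0.999, 0.001], [-0.001, 0.0, -1.0]]
wrist_force: [2.0, 0.4, 3.3]
gripper_width: 0.164
```

>>> {"name": "play_rows", "arguments": {"commands": [[[-0.005,-0.0002,0,0,0,0,1],[-0.01,-0.0003,0,0,0,0,1],[-0.015,-0.0005,0,0,0,0,1],[-0.02,-0.0007,0,0,0,0,1]]]}}

```text
time_s: 10.0
tcp_pos: [0.5226, 0.2764, 0.0794]
ee_rot: [[-0.999, -0.033, 0.001], [-0.033, 0.999, 0.0], [-0.001, 0.0, -1.0]]
wrist_force: [1.9, 0.7, 4.4]
gripper_width: 0.161
```

```bash
python3 - <<'E'
from h import *
a=cap('scene')['image'][130:260,280:420,::-1];b=cap('top')['image'][165:275,165:265,::-1]
f=lambda i:cv2.resize(i,(int(i.shape[1]*450/i.shape[0]),450),interpolation=cv2.INTER_CUBIC)
o=np.hstack([f(a),f(b)])[:,:800];cv2.imwrite('pics/c5.png',o);print(o.shape,r.sense()['wrist_force'])
E
```

```text
(450, 800, 3) [0.04585433 1.11465239 5.5716253 ]
```

View pics/c5.png

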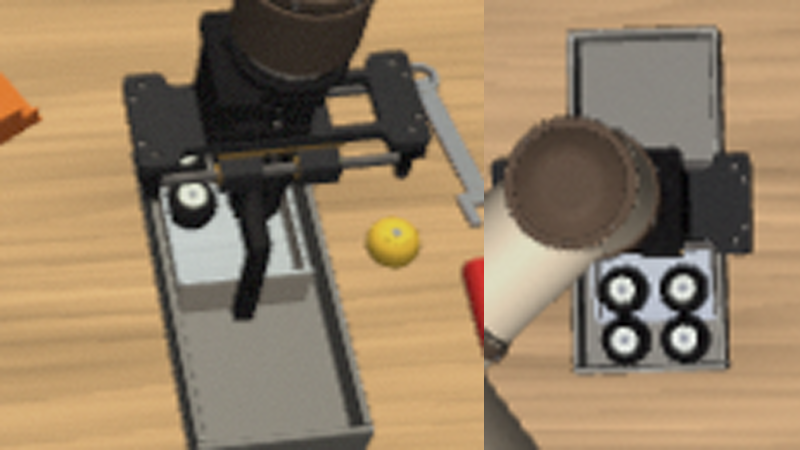

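The top view (right half) shows two wheels on the pan, at (620,290) and (685,287), and two against the end wall, at (625,340) and (685,338). Pushing on towards the wall.

>>> {"name": "play_rows", "arguments": {"commands": [[[-0.005,-0.0002,0,0,0,0,1],[-0.01,-0.0003,0,0,0,0,1],[-0.015,-0.0005,0,0,0,0,1],[-0.02,-0.0007,0,0,0,0,1],[-0.024,-0.0008,0,0,0,0,1]]]}}

```text
time_s: 10.6
tcp_pos: [0.4985, 0.2756, 0.0793]
ee_rot: [[-0.999, -0.033, 0.001], [-0.033, 0.999, 0.0], [-0.001, 0.0, -1.0]]
wrist_force: [2.3, 0.6, 5.1]
gripper_width: 0.163
```

>>> {"name": "play_rows", "arguments": {"commands": [[[-0.003,-0.0001,0,0,0,0,1],[-0.006,-0.0002,0,0,0,0,1],[-0.009,-0.0003,0,0,0,0,1],[-0.011,-0.0004,0,0,0,0,1]]]}}

```text
time_s: 11.0
tcp_pos: [0.4876, 0.2752, 0.0794]
ee_rot: [[-0.999, -0.033, 0.001], [-0.033, 0.999, 0.0], [-0.001, 0.0, -1.0]]
wrist_force: [3.2, -0.1, 4.1]
gripper_width: 0.157
```

>>> {"name": "play_rows", "arguments": {"commands": [[[-0.002,-0.0001,0,0,0,0,1],[-0.004,-0.0001,0,0,0,0,1],[-0.005,-0.0002,0,0,0,0,1],[-0.005,-0.0002,0,0,0,0,1]]]}}

```text
time_s: 11.4
tcp_pos: [0.4843, 0.2753, 0.0803]
ee_rot: [[-0.999, -0.034, 0.004], [-0.034, 0.999, 0.001], [-0.004, 0.001, -1.0]]
wrist_force: [6.1, -1.0, 6.0]
gripper_width: 0.161
```

```bash
python3 - <<'E'
from h import *
b=cap('top')['image'][165:275,165:265,::-1]
cv2.imwrite('pics/c6.png',cv2.resize(b,None,fx=5,fy=5,interpolation=cv2.INTER_CUBIC));print(r.sense()['wrist_force'],r.sense()['tcp_pos'])
E
```

```text
[ 5.51791722 -0.59157635  6.14544113] [0.48428093 0.27535042 0.08030357]
```

View pics/c6.png

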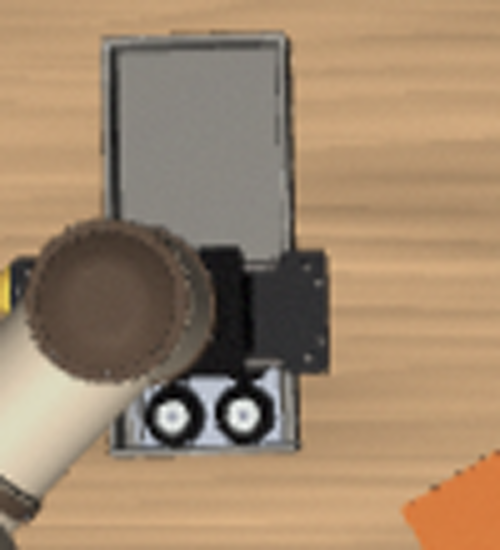

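>>> {"name": "play_rows", "arguments": {"commands": [[[0.005,0.0002,0.005,-0.0017,0.05,0,1],[0.012,0.0004,0.012,-0.0033,0.1,0,1],[0.018,0.0006,0.02,-0.005,0.15,0,1],[0.023,0.0008,0.03,-0.0066,0.2,0,1],[0.026,0.0009,0.043,-0.007,0.21,0,1]]]}}

```text
time_s: 11.95
tcp_pos: [0.5065, 0.2746, 0.1187]
ee_rot: [[-0.976, -0.031, -0.218], [-0.029, 1.0, -0.01], [0.218, -0.003, -0.976]]
wrist_force: [0.5, -0.1, -2.5]
gripper_width: 0.161
```

>>> {"name": "play_rows", "arguments": {"commands": [[[0,0,0.015,0,0,0,1],[0,0,0.035,0,0,0,1],[0,0,0.055,0,0,0,1],[0,0,0.07,0,0,0,1],[0,0,0.075,0,0,0,1]]]}}

```text
time_s: 12.45
tcp_pos: [0.507, 0.2755, 0.1964]
ee_rot: [[-0.977, -0.033, -0.212], [-0.032, 0.999, -0.008], [0.212, -0.001, -0.977]]
wrist_force: [-0.5, 0.5, -2.7]
gripper_width: 0.161
```

```bash
python3 - <<'E'
from h import *
a=cap('scene')['image'][90:250,250:430,::-1];b=cap('top')['image'][165:275,165:265,::-1]
f=lambda i:cv2.resize(i,(int(i.shape[1]*420/i.shape[0]),420),interpolation=cv2.INTER_CUBIC)
o=np.hstack([f(a),f(b)])[:,:800];cv2.imwrite('pics/c7.png',o);print(r.sense()['wrist_force'],r.sense()['ee_rot'],r.sense()['gripper_width'])
E
```

```text
[-0.12147551  0.03311516 -2.49961892] [[-9.76797854e-01 -3.25531773e-02 -2.11674851e-01]
 [-3.16405927e-02  9.99469667e-01 -7.69789205e-03]
 [ 2.11813184e-01 -8.21766684e-04 -9.77309828e-01]] 0.15845301612295754
```

View pics/c7.png

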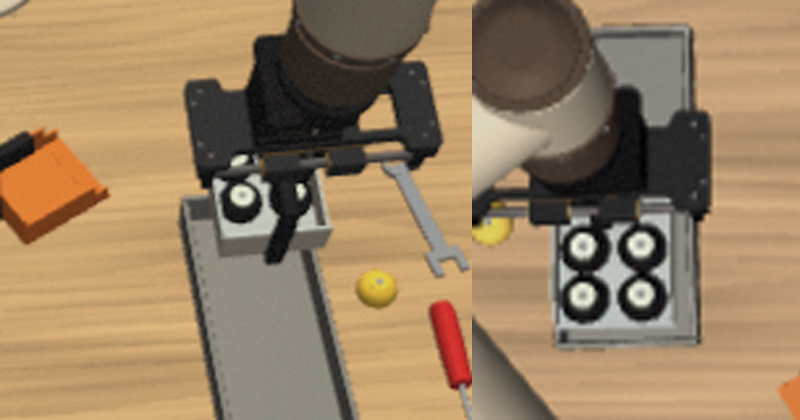

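All four wheels are on the tilted scoop. Both the left view (240,200 / 295,190) and the right view (585,247; 640,245; 583,297; 640,295) show this. Carrying them to the tray while turning 43 degrees.

>>> {"name": "play_rows", "arguments": {"commands": [[[0.0005,-0.005,0.004,0,0,0.008,1],[0.0015,-0.015,0.008,0,0,0.025,1],[0.003,-0.03,0.012,0,0,0.045,1],[0.005,-0.05,0.016,0,0,0.07,1],[0.0065,-0.072,0.02,0,0,0.1,1]]]}}

```text
time_s: 13.05
tcp_pos: [0.5148, 0.2024, 0.2167]
ee_rot: [[-0.969, -0.134, -0.208], [-0.131, 0.991, -0.029], [0.21, -0.001, -0.978]]
wrist_force: [0.1, -0.1, -2.2]
gripper_width: 0.157
```

>>> {"name": "play_rows", "arguments": {"commands": [[[0.0022,-0.024,0,0,0,0.034,1],[0.0044,-0.048,0,0,0,0.068,1],[0.0066,-0.072,0,0,0,0.102,1],[0.0088,-0.096,0,0,0,0.136,1],[0.011,-0.12,0,0,0,0.17,1]]]}}

```text
time_s: 13.55
tcp_pos: [0.5256, 0.082, 0.2167]
ee_rot: [[-0.933, -0.3, -0.2], [-0.293, 0.954, -0.063], [0.21, 0.0, -0.978]]
wrist_force: [-1.4, 0.6, -2.8]
gripper_width: 0.158
```

>>> {"name": "play_rows", "arguments": {"commands": [[[0.0022,-0.024,0,0,0,0.034,1],[0.0044,-0.048,0,0,0,0.068,1],[0.0066,-0.072,0,0,0,0.102,1],[0.0088,-0.096,0,0,0,0.136,1],[0.011,-0.12,0,0,0,0.17,1]]]}}

```text
time_s: 14.05
tcp_pos: [0.5364, -0.0379, 0.2167]
ee_rot: [[-0.87, -0.457, -0.187], [-0.447, 0.89, -0.095], [0.21, 0.001, -0.978]]
wrist_force: [-0.1, 1.1, -2.4]
gripper_width: 0.162
```

>>> {"name": "play_rows", "arguments": {"commands": [[[0.0022,-0.024,0,0,0,0.034,1],[0.0044,-0.048,0,0,0,0.068,1],[0.0066,-0.072,0,0,0,0.102,1],[0.0088,-0.096,0,0,0,0.136,1],[0.011,-0.12,0,0,0,0.17,1]]]}}

```text
time_s: 14.55
tcp_pos: [0.5472, -0.1577, 0.2166]
ee_rot: [[-0.782, -0.601, -0.168], [-0.587, 0.8, -0.125], [0.21, 0.001, -0.978]]
wrist_force: [-0.1, -0.7, -2.6]
gripper_width: 0.156
```

>>> {"name": "play_rows", "arguments": {"commands": [[[0.002,-0.024,0,0,0,0.034,1],[0.004,-0.048,0,0,0,0.068,1],[0.006,-0.07,0,0,0,0.1,1],[0.0075,-0.087,0,0,0,0.123,1],[0.0085,-0.0995,0,0,0,0.137,1]]]}}

```text
time_s: 15.05
tcp_pos: [0.5554, -0.2573, 0.2163]
ee_rot: [[-0.695, -0.703, -0.15], [-0.688, 0.711, -0.146], [0.21, 0.002, -0.978]]
wrist_force: [0.3, 0.3, -2.5]
gripper_width: 0.157
```

```bash
python3 - <<'E'
from h import *
s=cloud(cap('scene')).reshape(-1,3)
print(r.sense()['tcp_pos'],r.sense()['ee_rot'].round(3),r.sense()['wrist_force'],r.sense()['gripper_width'])
c=cap('top');t=cloud(c).reshape(-1,3)
for nm,q in(('T',t),('S',s)):
    m=((q>[.38,-.44,.036])&(q<[.62,-.2,.046])).all(1);print(nm,m.sum(),cv2.minAreaRect((q[m][:,:2]*1000).astype(np.float32)))
b=c['image'][150:290,300:440,::-1];cv2.imwrite('pics/c8.png',cv2.resize(b,None,fx=4,fy=4,interpolation=cv2.INTER_CUBIC))
E
```

```text
[ 0.55537359 -0.25847282  0.21629146] [[-0.696 -0.702 -0.151]
 [-0.687  0.712 -0.146]
 [ 0.21   0.001 -0.978]] [ 0.02193043  0.01821626 -1.70665705] 0.1603180306059071
T 192 ((493.90093994140625, -355.128173828125), (170.0198211669922, 249.8137664794922), 23.134714126586914)
S 416 ((551.0379028320312, -324.7862548828125), (226.09730529785156, 150.704833984375), 86.56385040283203)
```

View pics/c8.png

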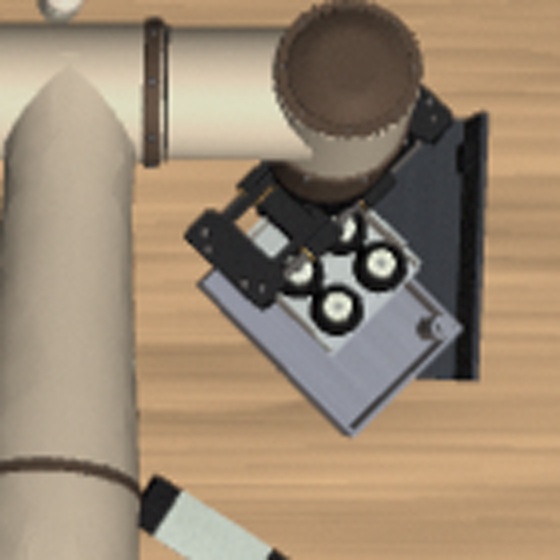

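The top view shows the loaded scoop above the tray, mouth towards the boss end, with the boss at (432,328). The four wheels are at (380,262), (337,306), (345,230) and (298,272). Now I'll lower and tilt gradually.

>>> {"name": "play_rows", "arguments": {"commands": [[[-0.0017,-0.0017,-0.0146,0.03,-0.0303,0,1],[-0.0035,-0.0034,-0.0292,0.06,-0.0607,0,1],[-0.0052,-0.0052,-0.0438,0.09,-0.091,0,1],[-0.007,-0.0069,-0.0584,0.12,-0.1214,0,1],[-0.0087,-0.0086,-0.073,0.1495,-0.1517,0,1]]]}}

```text
time_s: 15.65
tcp_pos: [0.5471, -0.2637, 0.1434]
ee_rot: [[-0.711, -0.703, 0.002], [-0.703, 0.711, 0.003], [-0.004, 0.001, -1.0]]
wrist_force: [-0.6, -0.5, -2.4]
gripper_width: 0.16
```

>>> {"name": "play_rows", "arguments": {"commands": [[[-0.006,-0.006,-0.0096,0.0735,-0.0745,0,1],[-0.012,-0.0119,-0.0192,0.147,-0.149,0,1],[-0.0154,-0.0152,-0.0222,0.184,-0.1865,0,1],[-0.0188,-0.0186,-0.0252,0.2205,-0.2237,0,1],[-0.0188,-0.0186,-0.0252,0.2205,-0.2237,0,1]]]}}

```text
time_s: 16.15
tcp_pos: [0.527, -0.2837, 0.118]
ee_rot: [[-0.678, -0.701, 0.221], [-0.666, 0.713, 0.22], [-0.311, 0.002, -0.95]]
wrist_force: [0.4, 0.5, -2.1]
gripper_width: 0.163
```

>>> {"name": "play_rows", "arguments": {"commands": [[[-0.0024,-0.0023,-0.0013,0.0245,-0.025,0,1],[-0.0048,-0.0047,-0.0025,0.049,-0.05,0,1],[-0.0048,-0.0047,-0.0025,0.049,-0.05,0,1],[-0.0072,-0.0071,-0.0026,0.0735,-0.0745,0,1],[-0.0096,-0.0095,-0.0026,0.098,-0.0994,0,1]]]}}

```text
time_s: 16.65
tcp_pos: [0.52, -0.2915, 0.1166]
ee_rot: [[-0.637, -0.705, 0.313], [-0.633, 0.71, 0.31], [-0.441, -0.001, -0.898]]
wrist_force: [0.7, 0.0, -1.9]
gripper_width: 0.157
```

>>> {"name": "play_rows", "arguments": {"commands": [[[0,0,0,0,0,0,1],[0,0,0,0,0,0,1],[0,0,0,0,0,0,1],[0,0,0,0,0,0,1]]]}}

```text
time_s: 17.05
tcp_pos: [0.5199, -0.2919, 0.1164]
ee_rot: [[-0.638, -0.704, 0.314], [-0.632, 0.711, 0.309], [-0.44, -0.001, -0.898]]
wrist_force: [0.3, -0.8, -2.5]
gripper_width: 0.157
```

```bash
python3 - <<'E'
from h import *
print(r.sense()['tcp_pos'],r.sense()['wrist_force'])
a=cap('scene')['image'][150:290,40:200,::-1];b=cap('top')['image'][170:270,335:435,::-1]
f=lambda i:cv2.resize(i,(int(i.shape[1]*420/i.shape[0]),420),interpolation=cv2.INTER_CUBIC)
cv2.imwrite('pics/c9.png',np.hstack([f(a),f(b)])[:,:800])
E
```

```text
[ 0.51986688 -0.2918828   0.11641365] [ 0.27957217 -0.76118406 -2.54025727]
```

View pics/c9.png

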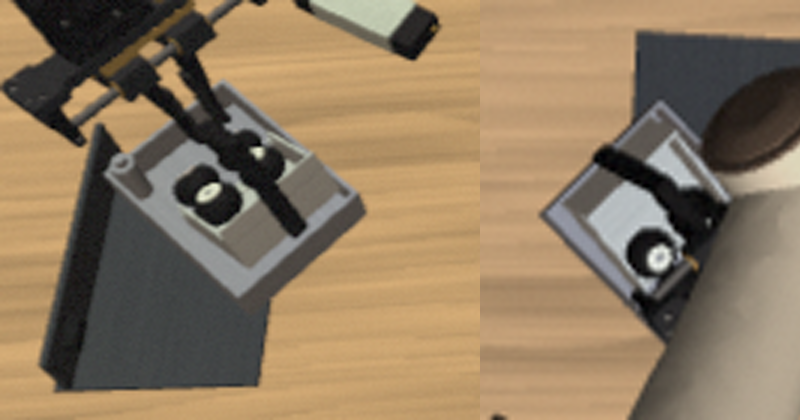

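Views so far: 10. The wheels have slid to the lip, at (190,182), (212,195) and (260,155) in the left view. I'll tilt a little more, then draw the scoop back so they come out flat.

>>> {"name": "play_rows", "arguments": {"commands": [[[-0.0025,-0.0025,0.0005,0.0246,-0.025,0,1],[-0.005,-0.005,0.001,0.049,-0.05,0,1],[-0.0076,-0.0075,0.002,0.0737,-0.0748,0,1],[-0.0076,-0.0075,0.002,0.0737,-0.0748,0,1],[-0.0076,-0.0075,0.002,0.0737,-0.0748,0,1]]]}}

```text
time_s: 17.65
tcp_pos: [0.5119, -0.3002, 0.1182]
ee_rot: [[-0.602, -0.702, 0.379], [-0.595, 0.712, 0.373], [-0.532, -0.001, -0.847]]
wrist_force: [0.2, -0.2, -1.5]
gripper_width: 0.161
```

>>> {"name": "play_rows", "arguments": {"commands": [[[0.003,0.003,0,0,0,0,1],[0.007,0.007,0,0,0,0,1],[0.011,0.011,0,0,0,0,1],[0.015,0.015,0,0,0,0,1],[0.019,0.019,0,0,0,0,1]]]}}

```text
time_s: 18.15
tcp_pos: [0.5314, -0.2803, 0.1183]
ee_rot: [[-0.601, -0.703, 0.379], [-0.596, 0.711, 0.374], [-0.532, -0.001, -0.846]]
wrist_force: [-0.2, -0.9, -1.9]
gripper_width: 0.161
```

>>> {"name": "play_rows", "arguments": {"commands": [[[0.004,0.004,0,0,0,0,1],[0.008,0.008,0,0,0,0,1],[0.012,0.012,0,0,0,0,1],[0.016,0.016,0,0,0,0,1],[0.02,0.02,0,0,0,0,1]]]}}

```text
time_s: 18.65
tcp_pos: [0.5518, -0.2617, 0.1196]
ee_rot: [[-0.601, -0.703, 0.381], [-0.596, 0.711, 0.372], [-0.532, -0.004, -0.847]]
wrist_force: [-2.2, -2.0, 7.0]
gripper_width: 0.164
```

```bash
python3 - <<'E'
from h import *
print(r.sense()['tcp_pos'],r.sense()['wrist_force'])
c=cap('scene');a=c['image'][150:290,40:200,::-1];c2=cap('top');b=c2['image'][170:270,335:435,::-1]
f=lambda i:cv2.resize(i,(int(i.shape[1]*420/i.shape[0]),420),interpolation=cv2.INTER_CUBIC)
cv2.imwrite('pics/c10.png',np.hstack([f(a),f(b)])[:,:800])
# white hubs: bright points in the tray area, by depth
for n,k in(('S',c),('T',c2)):
    P=cloud(k);m=(k['image'].min(-1)>185)&(P>[.38,-.44,.02]).all(-1)&(P<[.64,-.18,.12]).all(-1)
    nn,l,st,ce=cv2.connectedComponentsWithStats(m.astype(np.uint8))
    for i in range(1,nn):
        if st[i,4]>3: print(n,st[i,4],ce[i].round(),P[l==i].mean(0).round(3))
E
```

```text
[ 0.55178666 -0.26174147  0.11962238] [-2.18044682 -1.96922069  7.00412461]
S 6 [136. 210.] [ 0.512 -0.261  0.057]
S 30 [108. 213.] [ 0.505 -0.34   0.039]
S 12 [120. 223.] [ 0.548 -0.299  0.057]
T 11 [371. 199.] [ 0.588 -0.277  0.051]
T 8 [374. 202.] [ 0.578 -0.29   0.039]
T 40 [364. 213.] [ 0.541 -0.254  0.043]
T 18 [368. 221.] [ 0.514 -0.266  0.057]
T 6 [381. 235.] [ 0.469 -0.312  0.037]
```

View pics/c10.png

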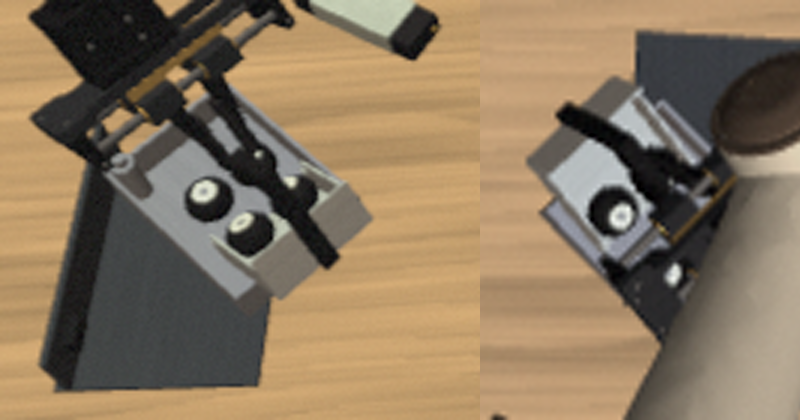

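Views so far: 11. Two wheels are in the tray, at (208,200) and (260,160), and two are still on the lip, at (250,230) and (300,190). The scoop's underside touches the tray's end wall, so I'll push forward again to make room and then draw back low.

>>> {"name": "play_rows", "arguments": {"commands": [[[-0.005,-0.005,0.002,0,0,0,1],[-0.01,-0.01,0.001,0,0,0,1],[-0.016,-0.016,0,0,0,0,1],[-0.022,-0.022,0,0,0,0,1],[-0.028,-0.028,0,0,0,0,1]]]}}

```text
time_s: 19.25
tcp_pos: [0.5221, -0.2895, 0.1178]
ee_rot: [[-0.602, -0.702, 0.379], [-0.595, 0.712, 0.374], [-0.532, -0.0, -0.846]]
wrist_force: [1.1, 0.3, -1.5]
gripper_width: 0.158
```

>>> {"name": "play_rows", "arguments": {"commands": [[[-0.005,-0.005,0,0,0,0,1],[-0.01,-0.01,0,0,0,0,1],[-0.01,-0.01,0,0,0,0,1]]]}}

```text
time_s: 19.55
tcp_pos: [0.5123, -0.2999, 0.1182]
ee_rot: [[-0.602, -0.702, 0.38], [-0.595, 0.712, 0.373], [-0.532, -0.001, -0.847]]
wrist_force: [1.0, 0.9, -2.1]
gripper_width: 0.162
```

>>> {"name": "play_rows", "arguments": {"commands": [[[0.005,0.005,0,0,0,0,1],[0.01,0.01,0,0,0,0,1],[0.015,0.015,0,0,0,0,1],[0.02,0.02,0,0,0,0,1],[0.025,0.025,0,0,0,0,1]]]}}

```text
time_s: 20.05
tcp_pos: [0.5386, -0.2731, 0.1184]
ee_rot: [[-0.601, -0.703, 0.379], [-0.596, 0.711, 0.374], [-0.533, -0.001, -0.846]]
wrist_force: [-1.3, 0.1, -1.3]
gripper_width: 0.161
```

```bash
cat >> h.py <<'E'
def hubs(lo=(.38,-.44,.02),hi=(.66,-.18,.12),th=185):
    for n in('scene','top'):
        k=cap(n);P=cloud(k);m=(k['image'].min(-1)>th)&(P>lo).all(-1)&(P<hi).all(-1)
        nn,l,st,ce=cv2.connectedComponentsWithStats(m.astype(np.uint8))
        for i in range(1,nn):
            if st[i,4]>3:
                p=P[l==i].mean(0);d=p[:2]-[.5,-.318]
                print(n,st[i,4],ce[i].round(),p.round(3),'tray',(d@[[.711,-.703],[.703,.711]]).round(3))
        dk=(k['image'].max(-1)<45)&(P>lo).all(-1)&(P<hi).all(-1)
    print(r.sense()['tcp_pos'],r.sense()['wrist_force'])
E
python3 -c "
from h import *
hubs()"
```

```text
scene 26 [102. 209.] [ 0.49  -0.355  0.038] tray [-0.033 -0.019]
scene 16 [113. 218.] [ 0.519 -0.324  0.04 ] tray [ 0.009 -0.018]
top 32 [375. 205.] [ 0.569 -0.293  0.04 ] tray [ 0.067 -0.031]
top 95 [366. 218.] [ 0.526 -0.263  0.037] tray [0.057 0.021]
top 16 [375. 229.] [ 0.489 -0.292  0.04 ] tray [0.011 0.026]
top 10 [385. 240.] [ 0.453 -0.326  0.038] tray [-0.039  0.027]
[ 0.53869131 -0.27283569  0.11836545] [ 0.99271359  0.46914147 -1.10974254]
```

The hub positions in the tray frame are (-33,-19), (9,-18), (11,26) and (-39,27) mm, all at z of about 39 mm. So all four wheels lie flat in the tray. Now I'll lift the scoop out, level it, and carry it back to where it started.

>>> {"name": "play_rows", "arguments": {"commands": [[[0.001,0.001,0.008,0,0,0,1],[0.003,0.003,0.024,0,0,0,1],[0.006,0.006,0.048,0,0,0,1],[0.009,0.009,0.076,0,0,0,1],[0.01,0.01,0.1,0,0,0,1]]]}}

```text
time_s: 20.65
tcp_pos: [0.5483, -0.2643, 0.2216]
ee_rot: [[-0.6, -0.703, 0.382], [-0.596, 0.711, 0.372], [-0.533, -0.004, -0.846]]
wrist_force: [0.4, -0.0, -0.7]
gripper_width: 0.16
```

>>> {"name": "play_rows", "arguments": {"commands": [[[0,0,0,-0.078,0.08,0,1],[0,0,0,-0.157,0.159,0,1],[0,0,0,-0.235,0.239,0,1],[0,0,0,-0.314,0.318,0,1],[0,0,0,-0.392,0.398,0,1]]]}}

```text
time_s: 21.15
tcp_pos: [0.5484, -0.2642, 0.2212]
ee_rot: [[-0.712, -0.702, 0.004], [-0.702, 0.712, -0.003], [-0.001, -0.005, -1.0]]
wrist_force: [-0.3, -0.3, -2.0]
gripper_width: 0.159
```

>>> {"name": "play_rows", "arguments": {"commands": [[[0.001,0.03,0,0,0,-0.073,1],[0.002,0.06,0,0,0,-0.146,1],[0.003,0.09,0,0,0,-0.219,1],[0.004,0.12,0,0,0,-0.292,1],[0.005,0.15,0,0,0,-0.365,1]]]}}

```text
time_s: 21.65
tcp_pos: [0.5532, -0.1128, 0.2201]
ee_rot: [[-0.917, -0.399, 0.006], [-0.399, 0.917, 0.001], [-0.006, -0.001, -1.0]]
wrist_force: [-0.2, -0.3, -1.6]
gripper_width: 0.162
```

>>> {"name": "play_rows", "arguments": {"commands": [[[0.001,0.03,0,0,0,-0.073,1],[0.002,0.06,0,0,0,-0.146,1],[0.003,0.09,0,0,0,-0.219,1],[0.003,0.12,0,0,0,-0.292,1],[0.003,0.137,0,0,0,-0.365,1]]]}}

```text
time_s: 22.15
tcp_pos: [0.5562, 0.025, 0.2201]
ee_rot: [[-0.999, -0.047, 0.006], [-0.047, 0.999, 0.001], [-0.006, 0.001, -1.0]]
wrist_force: [0.8, 0.4, -0.7]
gripper_width: 0.162
```

```bash
python3 -c "
from h import *
hubs()
print(r.sense()['ee_rot'].round(3))"
```

```text
scene 29 [117. 197.] [ 0.457 -0.321  0.038] tray [-0.033  0.028]
scene 30 [130. 208.] [ 0.494 -0.285  0.039] tray [0.019 0.028]
scene 31 [102. 209.] [ 0.49  -0.355  0.038] tray [-0.033 -0.019]
scene 33 [116. 220.] [ 0.527 -0.317  0.038] tray [ 0.02  -0.018]
top 22 [382. 218.] [ 0.526 -0.317  0.039] tray [ 0.019 -0.018]
top 20 [373. 228.] [ 0.492 -0.286  0.04 ] tray [0.017 0.028]
top 20 [394. 229.] [ 0.489 -0.356  0.038] tray [-0.035 -0.019]
top 20 [384. 239.] [ 0.456 -0.322  0.039] tray [-0.034  0.028]
[0.55632365 0.02500611 0.21996725] [ 0.67144239  0.46945284 -0.71710412]
[[-0.999 -0.051  0.006]
 [-0.051  0.999  0.001]
 [-0.006  0.001 -1.   ]]
```

All four wheels are confirmed flat in the tray by both cameras. Lowering the scoop.

>>> {"name": "play_rows", "arguments": {"commands": [[[0,0,-0.03,0,0.005,0,1],[0,0,-0.065,0,0.005,0,1],[0,0,-0.1,0,0.005,0,1],[0,0,-0.128,0,0.005,0,1],[0,0,-0.14,0,0.005,0,1]]]}}

```text
time_s: 22.75
tcp_pos: [0.5545, 0.0219, 0.0765]
ee_rot: [[-0.999, -0.049, -0.006], [-0.049, 0.999, -0.001], [0.006, -0.001, -1.0]]
wrist_force: [0.3, -1.3, -2.0]
gripper_width: 0.164
```

>>> {"name": "play_rows", "arguments": {"commands": [[[0,0,-0.002,0,0,0,1],[0,0,-0.004,0,0,0,1],[0,0,-0.0055,0,0,0,1],[0,0,-0.006,0,0,0,1],[0,0,-0.006,0,0,0,1]]]}}

```text
time_s: 23.25
tcp_pos: [0.5568, 0.0234, 0.0735]
ee_rot: [[-0.999, -0.05, 0.001], [-0.05, 0.999, 0.001], [-0.001, 0.001, -1.0]]
wrist_force: [0.2, 1.9, 1.9]
gripper_width: 0.165
```

The scoop stands on the bench. Releasing and retreating upward.

>>> {"name": "play_rows", "arguments": {"commands": [[[0,0,0,0,0,0,0.5],[0,0,0,0,0,0,0.5],[0,0,0,0,0,0,0.5],[0,0,0,0,0,0,0.5],[0,0,0,0,0,0,0.5]]]}}

```text
time_s: 23.75
tcp_pos: [0.5558, 0.023, 0.0722]
ee_rot: [[-0.999, -0.05, -0.002], [-0.05, 0.999, -0.0], [0.002, -0.0, -1.0]]
wrist_force: [0.3, 0.5, 0.6]
gripper_width: 0.477
```

>>> {"name": "play_rows", "arguments": {"commands": [[[0,0,0.01,0,0,0,0.5],[0,0,0.035,0,0,0,0.5],[0,0,0.065,0,0,0,0.5],[0,0,0.095,0,0,0,0.5],[0,0,0.115,0,0,0,0.5]]]}}

```text
time_s: 24.25
tcp_pos: [0.5569, 0.0231, 0.1906]
ee_rot: [[-0.999, -0.05, 0.002], [-0.05, 0.999, 0.0], [-0.002, 0.0, -1.0]]
wrist_force: [-0.0, 0.0, -0.2]
gripper_width: 0.503
```

>>> {"name": "play_rows", "arguments": {"commands": [[[-0.007,-0.023,0,0,0,0.073,1],[-0.014,-0.046,0,0,0,0.146,1],[-0.021,-0.069,0,0,0,0.219,1],[-0.028,-0.092,0,0,0,0.292,1],[-0.035,-0.115,0,0,0,0.365,1]]]}}

```text
time_s: 24.75
tcp_pos: [0.5206, -0.0929, 0.1882]
ee_rot: [[-0.914, -0.406, -0.001], [-0.406, 0.914, -0.001], [0.001, -0.0, -1.0]]
wrist_force: [-0.1, 0.3, -0.2]
gripper_width: 0.131
```

>>> {"name": "play_rows", "arguments": {"commands": [[[-0.007,-0.023,0,0,0,0.073,1],[-0.014,-0.046,0,0,0,0.146,1],[-0.021,-0.069,0,0,0,0.219,1],[-0.028,-0.092,0,0,0,0.292,1],[-0.033,-0.111,0,0,0,0.365,1]]]}}

```text
time_s: 25.25
tcp_pos: [0.4875, -0.2041, 0.1882]
ee_rot: [[-0.709, -0.705, -0.001], [-0.705, 0.709, -0.002], [0.002, -0.001, -1.0]]
wrist_force: [0.4, -0.1, 0.3]
gripper_width: 0.007
```

```bash
python3 - <<'E'
from h import *
hubs()
print(r.sense()['ee_rot'].round(3),r.sense()['gripper_width'])
s=cloud(cap('scene')).reshape(-1,3)
def b(lo,hi):
    m=((s>lo)&(s<hi)).all(1);q=s[m];R=cv2.minAreaRect((q[:,:2]*1000).astype(np.float32));print(m.sum(),R,np.percentile(q[:,2],[2,50,98]).round(3))
b([.455,-.04,.015],[.64,.1,.06]);b([.455,-.04,.095],[.64,.1,.115])
b([.38,-.44,.036],[.63,-.2,.046])
q=s[((s>[.5,-.46,.01])&(s<[.75,-.40,.05])).all(1)]; print(len(q))
f=s[((s>[.515,-.47,.05])&(s<[.75,-.40,.06])).all(1)]; print(len(f),np.polyfit(f[:,0],f[:,1],1),f[:,0].min(),f[:,0].max())
E
```

```text
scene 30 [117. 197.] [ 0.457 -0.321  0.039] tray [-0.033  0.028]
scene 30 [129. 208.] [ 0.494 -0.285  0.038] tray [0.018 0.028]
scene 32 [102. 209.] [ 0.49  -0.355  0.039] tray [-0.033 -0.02 ]
scene 34 [116. 220.] [ 0.528 -0.317  0.038] tray [ 0.021 -0.019]
[ 0.48730662 -0.20464829  0.18798666] [-0.99081757 -0.25820146 -0.4450182 ]
[[-0.713 -0.701 -0.001]
 [-0.701  0.713 -0.002]
 [ 0.002 -0.001 -1.   ]] 0.007676496675748163
353 ((539.3037719726562, 22.561275482177734), (119.311767578125, 97.95600891113281), 2.808743476867676) [0.016 0.033 0.055]
143 ((570.0306396484375, 24.155132293701172), (56.687744140625, 15.627730369567871), 3.2548792362213135) [0.098 0.104 0.108]
938 ((528.8045654296875, -368.8060607910156), (217.24920654296875, 241.9298095703125), 43.84360122680664) [0.036 0.04  0.045]
530
200 [-0.04450929 -0.41270689] 0.5159371496088985 0.6641746139877373
```

>>> {"name": "play_rows", "arguments": {"commands": [[[0,0,-0.035,0,0,0,1],[0,0,-0.075,0,0,0,1],[0,0,-0.115,0,0,0,1],[0,0,-0.15,0,0,0,1],[0,0,-0.164,0,0,0,1]]]}}

```text
time_s: 25.9
tcp_pos: [0.4858, -0.2018, 0.0202]
ee_rot: [[-0.712, -0.703, -0.007], [-0.703, 0.712, -0.0], [0.005, 0.005, -1.0]]
wrist_force: [0.1, 0.1, -0.4]
gripper_width: 0.004
```

```bash
python3 - <<'E'
from h import *
print(r.sense()['tcp_pos'])
pin=np.array([.484,-.404]);p0=r.sense()['tcp_pos'][:2]
def pt(a,y=.130):
    c,s=np.cos(a),np.sin(a);return pin+[c*.145-s*y,s*.145+c*y]
a0=np.radians(44.7);print('approach',(pt(a0)-p0).round(4))
al=a0+np.linspace(0,-np.radians(46),26)
for j in range(5):
    b=pt(al[5*j]);print([[*(pt(al[5*j+i])-b).round(4),0,0,0,round(al[5*j+i]-al[5*j],4),1] for i in range(1,6)])
E
```

```text
[ 0.48583586 -0.20175008  0.02022261]
approach [ 0.0098 -0.0079]
[[np.float64(0.0062), np.float64(-0.0005), 0, 0, 0, np.float64(-0.0321), 1], [np.float64(0.0125), np.float64(-0.0011), 0, 0, 0, np.float64(-0.0642), 1], [np.float64(0.0186), np.float64(-0.002), 0, 0, 0, np.float64(-0.0963), 1], [np.float64(0.0248), np.float64(-0.0031), 0, 0, 0, np.float64(-0.1285), 1], [np.float64(0.0309), np.float64(-0.0044), 0, 0, 0, np.float64(-0.1606), 1]]
[[np.float64(0.0061), np.float64(-0.0015), 0, 0, 0, np.float64(-0.0321), 1], [np.float64(0.0121), np.float64(-0.0031), 0, 0, 0, np.float64(-0.0642), 1], [np.float64(0.0181), np.float64(-0.005), 0, 0, 0, np.float64(-0.0963), 1], [np.float64(0.024), np.float64(-0.007), 0, 0, 0, np.float64(-0.1285), 1], [np.float64(0.0298), np.float64(-0.0092), 0, 0, 0, np.float64(-0.1606), 1]]
[[np.float64(0.0058), np.float64(-0.0024), 0, 0, 0, np.float64(-0.0321), 1], [np.float64(0.0115), np.float64(-0.005), 0, 0, 0, np.float64(-0.0642), 1], [np.float64(0.0171), np.float64(-0.0078), 0, 0, 0, np.float64(-0.0963), 1], [np.float64(0.0226), np.float64(-0.0108), 0, 0, 0
[... 161 characters left out ...]
t64(-0.0321), 1], [np.float64(0.0105), np.float64(-0.0068), 0, 0, 0, np.float64(-0.0642), 1], [np.float64(0.0156), np.float64(-0.0104), 0, 0, 0, np.float64(-0.0963), 1], [np.float64(0.0206), np.float64(-0.0142), 0, 0, 0, np.float64(-0.1285), 1], [np.float64(0.0254), np.float64(-0.0182), 0, 0, 0, np.float64(-0.1606), 1]]
[[np.float64(0.0047), np.float64(-0.0041), 0, 0, 0, np.float64(-0.0321), 1], [np.float64(0.0093), np.float64(-0.0084), 0, 0, 0, np.float64(-0.0642), 1], [np.float64(0.0137), np.float64(-0.0128), 0, 0, 0, np.float64(-0.0963), 1], [np.float64(0.018), np.float64(-0.0173), 0, 0, 0, np.float64(-0.1285), 1], [np.float64(0.0222), np.float64(-0.022), 0, 0, 0, np.float64(-0.1606), 1]]
```

>>> {"name": "play_rows", "arguments": {"commands": [[[0.002,-0.001,0,0,0,0,1],[0.005,-0.003,0,0,0,0,1],[0.008,-0.005,0,0,0,0,1]]]}}

```text
time_s: 26.2
tcp_pos: [0.4978, -0.208, 0.0249]
ee_rot: [[-0.711, -0.704, 0.002], [-0.704, 0.711, -0.002], [0.0, -0.003, -1.0]]
wrist_force: [0.0, 0.4, 0.2]
gripper_width: 0.002
```

>>> {"name": "play_rows", "arguments": {"commands": [[[0.0062,-0.0005,0,0,0,-0.032,1],[0.0125,-0.0011,0,0,0,-0.064,1],[0.0186,-0.002,0,0,0,-0.096,1],[0.0248,-0.0031,0,0,0,-0.128,1],[0.0309,-0.0044,0,0,0,-0.16,1]]]}}

```text
time_s: 26.7
tcp_pos: [0.5285, -0.2126, 0.025]
ee_rot: [[-0.815, -0.58, 0.002], [-0.58, 0.815, -0.002], [-0.0, -0.002, -1.0]]
wrist_force: [1.3, -0.2, -0.0]
gripper_width: 0.007
```

>>> {"name": "play_rows", "arguments": {"commands": [[[0.0061,-0.0015,0,0,0,-0.032,1],[0.0121,-0.0031,0,0,0,-0.064,1],[0.0181,-0.005,0,0,0,-0.096,1],[0.024,-0.007,0,0,0,-0.128,1],[0.0298,-0.0092,0,0,0,-0.16,1]]]}}

```text
time_s: 27.2
tcp_pos: [0.5574, -0.2218, 0.0239]
ee_rot: [[-0.897, -0.442, -0.001], [-0.442, 0.897, -0.001], [0.001, -0.001, -1.0]]
wrist_force: [0.4, -0.2, 0.6]
gripper_width: -0.002
```

```bash
python3 -c "
from h import *
hubs()"
```

```text
top 22 [382. 218.] [ 0.526 -0.317  0.04 ] tray [ 0.019 -0.017]
top 21 [373. 228.] [ 0.492 -0.286  0.038] tray [0.017 0.028]
top 20 [394. 229.] [ 0.489 -0.356  0.04 ] tray [-0.034 -0.019]
top 21 [384. 239.] [ 0.455 -0.322  0.04 ] tray [-0.034  0.029]
[ 0.55765056 -0.22192293  0.02350841] [ 0.34650631  0.20612925 -0.1868461 ]
```

The hubs haven't moved even though the fingers have swept 18°. I'll check the tray's rim.

```bash
python3 - <<'E'
from h import *
c=cap('top');P=cloud(c)
m=(P>[.36,-.45,.035]).all(-1)&(P<[.66,-.18,.048]).all(-1)
q=P[m];print(len(q))
o=np.full((34,34),'.')
for x,y,z in q: o[int((.70-x)/.01),int((-.14-y)/.01)]='#'
t=r.sense()['tcp_pos'];o[int((.70-t[0])/.01),int((-.14-t[1])/.01)]='T'
print('\n'.join(f'{.695-.01*i:.3f} '+''.join(l) for i,l in enumerate(o)))
im=np.hstack([cv2.resize(c['image'][170:270,335:435,::-1],(420,420),interpolation=cv2.INTER_CUBIC)]);cv2.imwrite('pics/c11.png',im)
E
```

```text
532
0.695 ..................................
0.685 ..................................
0.675 ..................................
0.665 ..................................
0.655 .............................##...
0.645 .............................##...
0.635 ............................###...
0.625 ............................##....
0.615 .............................##...
0.605 .............................#....
0.595 .............................#....
0.585 .............................#....
0.575 .............................#....
0.565 ....................#........#....
0.555 ........T...........##.......#....
0.545 .....................##......#....
0.535 ................###...##.....##...
0.525 ...............####....##....#....
0.515 .......##......#####....##...#....
0.505 ........##...###.#..###..##..#....
0.495 .........#..#####..####...##.#....
0.485 .........##.#####...###..#####....
0.475 ..........##..##.#..###..#####....
0.465 ...........##...####.#....####....
0.455 ............##..####.....##.##....
0.445 .............##.####....##..##....
0.435 ..............##.#.....##...##....
0.425 ...............##.....##..........
0.415 ................##..###...........
0.405 .................##.##............
0.395 ..................###.............
0.385 ..................................
0.375 ..................................
0.365 ..................................
```

```bash
python3 - <<'E'
from h import *
for n in('scene','top'):
    c=cap(n);P=cloud(c).reshape(-1,3);t=r.sense()['tcp_pos']
    print(n,t,r.sense()['time_s'])
    for z0,z1 in((.0075,.018),(.03,.048),(.048,.09)):
        o=np.full((26,30),'.');q=P[(P[:,2]>z0)&(P[:,2]<z1)]
        for x,y,z in q:
            i,j=int((.65-x)/.01),int((-.14-y)/.01)
            if 0<=i<26 and 0<=j<30:o[i,j]='#'
        o[int((.65-t[0])/.01),int((-.14-t[1])/.01)]='T'
        print(z0);print('\n'.join(''.join(l) for l in o))
E
```

```text
scene [ 0.5564835  -0.22159141  0.02317994] 27.4
0.0075
..............######.#########
...................##..#..##.#
...............##....#..#.#..#
...............##.#.##..#####.
..............#####...####...#
..............##.##.#..#.....#
............##..#####..#.#..##
............##.#######.#..#..#
..........##..######..##....##
........T##..#####.#####.#...#
.........#..######...##.##..##
.......##...####.....#####.###
......###.....##......###....#
..............###.....###.##.#
..........#............###.#.#
.......................#####.#
........................##..##
........................###..#
....................#######...
....................######....
....................#####...##
.....................###.....#
.....................###......
..............................
..............................
..............................
0.03
.............................#
............................##
............................##
...............##...........##
...............###...........#
..............##.##..........#
............###...##.........#
...........###..
[... 3168 characters left out ...]
.................#
.............................#
.............................#
.............................#
.............................#
.............................#
........T....................#
.............................#
.......................#.....#
........................#....#
........................#....#
........##...............#...#
.........#................#..#
.........................#####
...........#.............#####
..................#.........##
............................##
............................##
...............#.......#....##
................#.............
................#....#........
..............................
...................#..........
```

```bash
python3 - <<'E'
from h import *
a=cap('scene')['image'][120:300,20:240,::-1];b=cap('top')['image'][150:290,310:450,::-1]
f=lambda i:cv2.resize(i,(int(i.shape[1]*360/i.shape[0]),360),interpolation=cv2.INTER_CUBIC)
o=np.hstack([f(a),f(b)])[:,:800];cv2.imwrite('pics/c12.png',o);print(o.shape)
E
```

```text
(360, 800, 3)
```

View pics/c12.png

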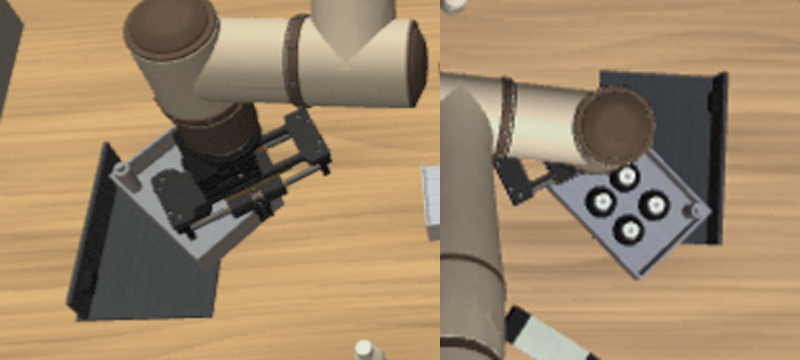

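The tray hasn't moved (view 12 of 12): the fingers are now beyond its +x end wall, at about (262,205) on the left. So they went round the corner instead of pushing the side wall. I'll lift, go back to the +y side further from the corner and lower down, and push in small checked steps.

>>> {"name": "play_rows", "arguments": {"commands": [[[0.003,0.002,0.02,0,0,0,1],[0.003,0.002,0.05,0,0,0,1],[0,0.005,0.075,0,0,0.06,1],[-0.02,0.01,0.08,0,0,0.12,1],[-0.045,0.01,0.08,0,0,0.18,1]]]}}

```text
time_s: 28.05
tcp_pos: [0.5125, -0.2113, 0.1047]
ee_rot: [[-0.8, -0.6, 0.002], [-0.6, 0.8, -0.002], [-0.0, -0.003, -1.0]]
wrist_force: [-0.7, 0.2, -0.3]
gripper_width: 0.002
```

>>> {"name": "play_rows", "arguments": {"commands": [[[-0.02,0,0,0,0,0.07,1],[-0.04,0,0,0,0,0.14,1],[-0.041,0,-0.03,0,0,0.14,1],[-0.041,0,-0.065,0,0,0.14,1],[-0.041,0,-0.087,0,0,0.14,1]]]}}

```text
time_s: 28.55
tcp_pos: [0.4691, -0.2113, 0.0147]
ee_rot: [[-0.711, -0.703, -0.003], [-0.703, 0.711, -0.001], [0.003, 0.002, -1.0]]
wrist_force: [-0.1, 0.5, -0.1]
gripper_width: 0.005
```

```bash
cat > m.py <<'E'
from h import *
def tr():
    s=r.sense();t=s['tcp_pos'];d=t[:2]-[.5,-.318];print('t',s['time_s'],t.round(4),'tray45',(d@np.array([[.711,-.703],[.703,.711]])).round(4),'F',s['wrist_force'].round(1),s['ee_rot'].round(2).tolist())
    for n in('scene','top'):
        c=cap(n);P=cloud(c).reshape(-1,3)
        o=np.full((27,30),'.');q=P[(P[:,2]>.034)&(P[:,2]<.09)]
        for x,y,z in q:
            i,j=int((.66-x)/.01),int((-.14-y)/.01)
            if 0<=i<27 and 0<=j<30:o[i,j]='#' if z<.046 else '+'
        o[int((.66-t[0])/.01),int((-.14-t[1])/.01)]='T'
        print(n);print('\n'.join(f'{.655-.01*i:.3f} '+''.join(l) for i,l in enumerate(o)))
E
python3 -c "
from m import *
tr()"
```

```text
t 28.55 [ 0.4691 -0.2113  0.0147] tray45 [0.0531 0.0976] F [-0.1  0.5 -0.1] [[-0.71, -0.7, -0.0], [-0.7, 0.71, -0.0], [0.0, 0.0, -1.0]]
scene
0.655 .............................#
0.645 .............................#
0.635 ............................##
0.625 ............................##
0.615 ...............##...........##
0.605 ..............####...........#
0.595 .............###.##..........#
0.585 ............###...##.........#
0.575 ...........###.....##........#
0.565 ...........##.......#........#
0.555 .........###........##.......#
0.545 ........###.....###..##......#
0.535 .......###.....#####..##.....#
0.525 ......##.......#####...##....#
0.515 .......##....##.###.....##...#
0.505 ........##...###....####.##..#
0.495 ........###.#####..#####.###+#
0.485 ......#+..##...#...#####.#####
0.475 .....##++..#+....######..#+.##
0.465 .....+.T....##...###.....##..#
0.455 ..................##....###.##
0.445 .......................###..##
0.435 ......................###....#
0.425 .....................###......
0.415 .................#..##........
0.405 .................#####.....
[... 343 characters left out ...]
575 ............+#....#+.........+
0.565 ...........##......#+........#
0.555 ..........##........##.......+
0.545 .........##.....##...##......+
0.535 ........##......###...##.....+
0.525 .................###...##....+
0.515 ..................#.....##...+
0.505 .....................##..##..+
0.495 ...................#####..##.+
0.485 ....................###..+++#+
0.475 ...................####..#+#++
0.465 .......T..................++.+
0.455 ...................#.....##.++
0.445 ..................##....++..++
0.435 ..................#....#....#+
0.425 ...............##.....##......
0.415 ................##...##.......
0.405 .................++.+#........
0.395 ..................###.........
```

>>> {"name": "play_rows", "arguments": {"commands": [[[0.0042,-0.0043,0,0,0,0,1],[0.0084,-0.0085,0,0,0,0,1],[0.0127,-0.0128,0,0,0,0,1]]]}}

```text
time_s: 28.95
tcp_pos: [0.4851, -0.225, 0.0178]
ee_rot: [[-0.711, -0.703, 0.002], [-0.703, 0.711, -0.002], [0.0, -0.003, -1.0]]
wrist_force: [-0.7, 0.1, -0.2]
gripper_width: 0.008
```

>>> {"name": "play_rows", "arguments": {"commands": [[[0.0042,-0.0043,0,0,0,0,1],[0.0042,-0.0043,0,0,0,0,1]]]}}

```text
time_s: 29.15
tcp_pos: [0.4887, -0.2294, 0.0169]
ee_rot: [[-0.711, -0.703, 0.001], [-0.703, 0.711, -0.002], [0.001, -0.002, -1.0]]
wrist_force: [0.1, -0.1, 0.5]
gripper_width: 0.003
```

>>> {"name": "play_rows", "arguments": {"commands": [[[0.0042,-0.0043,0,0,0,0,1],[0.0042,-0.0043,0,0,0,0,1]]]}}

```text
time_s: 29.35
tcp_pos: [0.4923, -0.2334, 0.0164]
ee_rot: [[-0.711, -0.703, -0.001], [-0.703, 0.711, -0.002], [0.002, -0.001, -1.0]]
wrist_force: [0.4, -0.5, -0.7]
gripper_width: 0.006
```

```bash
python3 -c "
from m import *
tr();hubs()"
```

```text
t 29.35 [ 0.4923 -0.2334  0.0164] tray45 [0.054  0.0655] F [ 0.4 -0.5 -0.7] [[-0.71, -0.7, -0.0], [-0.7, 0.71, -0.0], [0.0, -0.0, -1.0]]
scene
0.655 .............................#
0.645 .............................#
0.635 ............................##
0.625 ............................##
0.615 ................#...........##
0.605 ...............###...........#
0.595 .............###.##..........#
0.585 ............###...#..........#
0.575 ............##.....##........#
0.565 ..........###......##........#
0.555 .........###........##.......#
0.545 ........###.....###..##......#
0.535 .......###......###...##.....#
0.525 ......###.......####...##....#
0.515 .......##+...##...#..#..##...#
0.505 ........##...##.....###..##..#
0.495 .......++T+.####....###..###.#
0.485 .............###....###..#####
0.475 .............##.......#..#++##
0.465 .........................##.##
0.455 ........................###.+#
0.445 .......................###..##
0.435 ......................###....#
0.425 .....................###......
0.415 ....................###.......
0.405 ....................#.....
[... 676 characters left out ...]
.485 ......................##.+++#+
0.475 .....................#...++#++
0.465 ..........................++++
0.455 .............#..#####....##.#+
0.445 .............+#.####....##..#+
0.435 ..............##.##....##....+
0.425 ...............##.....#+......
0.415 ................##...#........
0.405 .................#####........
0.395 ..................+##.........
scene 12 [128. 207.] [ 0.49  -0.288  0.039] tray [0.014 0.028]
scene 29 [102. 209.] [ 0.491 -0.355  0.039] tray [-0.032 -0.02 ]
scene 29 [116. 221.] [ 0.529 -0.317  0.039] tray [ 0.021 -0.02 ]
top 10 [384. 240.] [ 0.451 -0.323  0.039] tray [-0.038  0.031]
[ 0.49147789 -0.23288197  0.0161819 ] [ 0.1768953   0.453374   -0.33281207]
```

>>> {"name": "play_rows", "arguments": {"commands": [[[0.0035,-0.0035,0,0,0,0,1],[0.007,-0.0071,0,0,0,0,1],[0.0105,-0.0107,0,0,0,0,1],[0.014,-0.0142,0,0,0,0,1]]]}}

```text
time_s: 29.95
tcp_pos: [0.5061, -0.2475, 0.0162]
ee_rot: [[-0.711, -0.703, -0.001], [-0.703, 0.711, -0.001], [0.002, -0.0, -1.0]]
wrist_force: [-0.7, -0.3, 0.0]
gripper_width: 0.009
```

```bash
python3 -c "
from m import *
tr();hubs()"
```

```text
t 29.95 [ 0.5061 -0.2475  0.0162] tray45 [0.0539 0.0458] F [-0.7 -0.3  0. ] [[-0.71, -0.7, -0.0], [-0.7, 0.71, -0.0], [0.0, -0.0, -1.0]]
scene
0.655 .............................#
0.645 ............................##
0.635 ............................##
0.625 ............................##
0.615 ................#...........##
0.605 ...............###...........#
0.595 .............###.#...........#
0.585 ............###...#..........#
0.575 ...........###....##.........#
0.565 ..........###......##........#
0.555 .........###........##.......#
0.545 ........##.......##..##......#
0.535 .......###.....###.#..##.....#
0.525 .......##.+.....#......##....#
0.515 .......##+#+.###.#......##...#
0.505 ........##T..###.........##..#
0.495 .........#....###......#.###.#
0.485 ..........#...##.........#####
0.475 .........................#++##
0.465 .........................##.##
0.455 ........................###.##
0.445 .......................###..##
0.435 ......................###...#+
0.425 .....................###......
0.415 ......................#.......
0.405 ..........................
[... 542 characters left out ...]
...............#....+
0.515 ........................+#...+
0.505 ..........T..............##..+
0.495 ..........................+#.+
0.485 ......................##.+++++
0.475 .....................###.+++#+
0.465 ................####.#....###+
0.455 ............+#..##+#.....#+.++
0.445 .............+#.####...+##..#+
0.435 ..............##.##....+#...++
0.425 ...............+#.....+#......
0.415 ................#+...++.......
0.405 .................##.##........
0.395 ..................###.........
scene 5 [127. 208.] [ 0.493 -0.292  0.038] tray [0.014 0.023]
top 21 [384. 239.] [ 0.455 -0.322  0.038] tray [-0.035  0.029]
[ 0.50564679 -0.24725545  0.01609549] [0.62177782 0.04867861 0.29272678]
```

```bash
python3 - <<'E'
from m import *
c=cap('scene');P=cloud(c);t=r.sense()['tcp_pos']
K=np.array(c['intrinsics']);E=np.array(c['extrinsics'])
for dz in(0,.019,.04,.07):
    p=np.linalg.inv(E)@[*(t+[0,0,dz]),1];u=K[0,0]*p[0]/-p[2]+K[0,2];v=K[1,1]*-p[1]/-p[2]+K[1,2]
    print(dz,(round(u),round(v)),P[int(round(v)),int(round(u))].round(3),'expected depth',round(-p[2],3),'seen',c['range_z'][int(round(v)),int(round(u))].round(3))
m=(np.hypot(P[...,0]-t[0],P[...,1]-t[1])<.03)
for lo in np.arange(0,.14,.01):
    k=m&(P[...,2]>=lo)&(P[...,2]<lo+.01);q=P[k]
    if len(q): print(round(lo,2),len(q),q.mean(0).round(3),'rgb',c['image'][k].mean(0).round())
print(r.sense()['joints'])
E
```

```text
0 (146, 215) [ 0.501 -0.25   0.009] expected depth 1.199 seen 1.207
0.019 (144, 212) [ 0.517 -0.243  0.052] expected depth 1.183 seen 1.163
0.04 (142, 207) [ 0.518 -0.241  0.079] expected depth 1.164 seen 1.138
0.07 (139, 201) [ 0.54  -0.23   0.142] expected depth 1.139 seen 1.073
0.0 98 [ 0.509 -0.254  0.008] rgb [156. 157. 158.]
0.01 87 [ 0.508 -0.254  0.012] rgb [145. 147. 150.]
0.02 28 [ 0.505 -0.258  0.026] rgb [43. 41. 39.]
0.03 18 [ 0.503 -0.248  0.035] rgb [74. 71. 68.]
0.04 19 [ 0.505 -0.231  0.042] rgb [133. 130. 128.]
0.05 23 [ 0.515 -0.242  0.054] rgb [32. 31. 31.]
0.06 19 [ 0.515 -0.241  0.064] rgb [22. 21. 21.]
0.07 18 [ 0.515 -0.239  0.075] rgb [21. 20. 20.]
0.08 9 [ 0.511 -0.234  0.085] rgb [28. 25. 22.]
0.09 3 [ 0.51  -0.234  0.094] rgb [35. 35. 33.]
0.1 2 [ 0.506 -0.242  0.104] rgb [54. 51. 35.]
0.11 4 [ 0.509 -0.238  0.112] rgb [34. 28. 22.]
0.12 3 [ 0.516 -0.232  0.125] rgb [58. 49. 37.]
0.13 22 [ 0.516 -0.227  0.138] rgb [67. 60. 50.]
0.14 29 [ 0.519 -0.229  0.144] rgb [60. 52. 38.]
[ -9.50050425  26.88760351 -20.76271695   0.13289095 -42.44389091
 -35.93841525]
```

```bash
python3 - <<'E'
from m import *
c=cap('scene');P=cloud(c);g=c['image'].mean(-1)
print('z mm; cols 134..158');
for v in range(196,224): print(v,' '.join(f'{int(P[v,u,2]*1000):4d}{"*" if g[v,u]<60 else " "}' for u in range(134,160)))
E
```

```text
z mm; cols 134..158
196  153*  156*  152*  144*  143*  114*  120*  123*  133   135   138   142*  140*  138*  136*  138*  133*  130*  126*  123*    1     0     0     0     0     1 
197  154*  149*  142*  139*  139   104*  111*  116*  124*  136   138   137*  143*  141*  132*  131*  128*  123*  123*    3    -2     0     1     0     1     0 
198  150*  146*  142   139   140*  139*  100*  135*  134   133   130   135   137*  137*  133*  131*  127*  121*    5     0     2     0    -2    -2     0     1 
199  142*  141   140   142*  139*  139*  143*  134   133   134   133   131   133*  129*  127*  125*  123*    0     0     0     0     1     1    -1     0     1 
200  143   141   142   139*  140*  140*  141*  137   132   134*   93*   94*  130*  126*  124*  122     0     0     0     0    -1    -2     1     3     0     0 
201  141*  141*  137*  140*  143*  141*  139*  140*  136*   98*   92*   88*   84*  123*  124     1     0     0    -4    -2     2     0     5    -1     0     2 
202  141*  137*  142*  139*  140*  139*  144*  137*  134*  126*   86*   88*   84*    1     0     4     1     1    -1    
[... 2698 characters left out ...]
    10     7    40    44    39    33    32    34    26    24 
220   12    11    13    11    10     7    11     8    10     8    10     8     7     9    11     9    41    42    42    36    31    33    28    27    24    22 
221   10     8    13     8    10    12     6    13     9    10    12     7    10    12     7    41    43    44    38    36    33    30    28    21    18    18 
222    7     9     9     7    11    10     9     8    11     6     8     9    11     6    38    40    41    38    33    32    27    25    16    17    15    12 
223   11    11     7     9    10     8    13    10    10     9    12     8    12    42    43    36    36    34    27    25    24    21    17    14    11     9
```

The depth patch shows the fingertips actually end at z of about 47 mm, roughly 30 mm above the reported TCP height. So they passed over the 42 mm rim without touching it. I'll back out over the wall and descend in small force-checked steps.

>>> {"name": "play_rows", "arguments": {"commands": [[[-0.006,0.006,0.004,0,0,0,1],[-0.014,0.014,0.006,0,0,0,1],[-0.022,0.022,0.006,0,0,0,1],[-0.03,0.03,0.006,0,0,0,1],[-0.033,0.033,0.004,0,0,0,1]]]}}

```text
time_s: 30.75
tcp_pos: [0.4714, -0.2131, 0.0205]
ee_rot: [[-0.711, -0.704, -0.002], [-0.704, 0.711, -0.001], [0.002, 0.0, -1.0]]
wrist_force: [-0.8, 0.8, 0.5]
gripper_width: 0.006
```

>>> {"name": "play_rows", "arguments": {"commands": [[[0,0,-0.004,0,0,0,1],[0,0,-0.008,0,0,0,1],[0,0,-0.01,0,0,0,1],[0,0,-0.01,0,0,0,1]]]}}

```text
time_s: 31.15
tcp_pos: [0.4726, -0.2143, 0.0096]
ee_rot: [[-0.711, -0.703, -0.003], [-0.703, 0.711, -0.001], [0.003, 0.001, -1.0]]
wrist_force: [0.0, 0.1, 0.5]
gripper_width: 0.009
```

```bash
cat >> m.py <<'E'
def tip():
    c=cap('scene');P=cloud(c);g=c['image'].mean(-1);s=r.sense();t=s['tcp_pos']
    m=(np.hypot(P[...,0]-t[0]-.008,P[...,1]-t[1])<.025)&(g<60)&(P[...,2]>.008)&(P[...,2]<.11)
    q=P[m];print(t.round(4),s['wrist_force'].round(1),len(q),'z pct',np.percentile(q[:,2],[0,2,5,10,50]).round(3) if len(q) else '',q.mean(0).round(3), q.min(0).round(3),q.max(0).round(3))
E
python3 -c "
from m import *
tip()"
```

```text
[ 0.4727 -0.2144  0.0098] [-0.3 -0.   1. ] 66 z pct [0.04  0.041 0.042 0.046 0.061] [ 0.481 -0.207  0.062] [ 0.473 -0.224  0.04 ] [ 0.49  -0.198  0.108]
```

>>> {"name": "play_rows", "arguments": {"commands": [[[0,0,-0.004,0,0,0,1],[0,0,-0.008,0,0,0,1],[0,0,-0.008,0,0,0,1]]]}}

```text
time_s: 31.5
tcp_pos: [0.4721, -0.2141, 0.0015]
ee_rot: [[-0.711, -0.703, -0.003], [-0.703, 0.711, -0.001], [0.003, 0.001, -1.0]]
wrist_force: [0.0, -1.0, -0.1]
gripper_width: 0.005
```

>>> {"name": "play_rows", "arguments": {"commands": [[[0,0,-0.003,0,0,0,1],[0,0,-0.006,0,0,0,1],[0,0,-0.006,0,0,0,1]]]}}

```text
time_s: 31.8
tcp_pos: [0.4723, -0.2141, -0.0042]
ee_rot: [[-0.711, -0.703, -0.002], [-0.703, 0.711, -0.001], [0.003, 0.001, -1.0]]
wrist_force: [0.2, 0.1, -0.8]
gripper_width: 0.005
```

```bash
python3 -c "
from m import *
tip()"
```

```text
[ 0.4725 -0.2141 -0.004 ] [ 0.1 -0.1  0.6] 69 z pct [0.027 0.028 0.03  0.031 0.049] [ 0.481 -0.207  0.052] [ 0.474 -0.226  0.027] [ 0.49  -0.197  0.107]
```

>>> {"name": "play_rows", "arguments": {"commands": [[[0.003,0.003,-0.003,0,0,0,1],[0.008,0.003,-0.005,0,0,0,1],[0.013,0.001,-0.005,0,0,0,1],[0.0175,-0.0013,-0.005,0,0,0,1],[0.0175,-0.0013,-0.005,0,0,0,1]]]}}

```text
time_s: 32.35
tcp_pos: [0.4913, -0.2158, -0.0087]
ee_rot: [[-0.711, -0.703, -0.001], [-0.703, 0.711, -0.002], [0.002, -0.001, -1.0]]
wrist_force: [0.3, 0.0, 0.5]
gripper_width: 0.005
```

>>> {"name": "play_rows", "arguments": {"commands": [[[0.0028,-0.0028,0,0,0,0,1],[0.0056,-0.0057,0,0,0,0,1],[0.0084,-0.0085,0,0,0,0,1],[0.0105,-0.0107,0,0,0,0,1]]]}}

```text
time_s: 32.75
tcp_pos: [0.5006, -0.2258, -0.0089]
ee_rot: [[-0.711, -0.703, -0.002], [-0.703, 0.711, -0.001], [0.002, 0.001, -1.0]]
wrist_force: [0.1, 6.3, 0.1]
gripper_width: 0.007
```

```bash
python3 -c "
from m import *
tr();hubs();tip()"
```

```text
t 32.75 [ 0.5006 -0.2258 -0.0089] tray45 [0.0653 0.0651] F [0.1 6.3 0.1] [[-0.71, -0.7, -0.0], [-0.7, 0.71, -0.0], [0.0, 0.0, -1.0]]
scene
0.655 .............................#
0.645 ............................##
0.635 ............................##
0.625 ............................##
0.615 ................##..........##
0.605 ..............#####..........#
0.595 .............###..##.........#
0.585 ............###....##........#
0.575 ...........##.......##.......#
0.565 ..........##........##.......#
0.555 .........##......##..##......#
0.545 ........##......####..##.....#
0.535 .......##.......####...##....#
0.525 .......##........###....##...#
0.515 .......###...#.......##..##..#
0.505 ......+#T...##......####.##..#
0.495 ....................####.###.#
0.485 .....................##..#+###
0.475 ......................#..+++##
0.465 .................###.....##.+#
0.455 .................###....###.##
0.445 .................##....##...##
0.435 .....................###....#+
0.425 ....................###.......
0.415 ....................##........
0.405 ....................#.........
[... 887 characters left out ...]
...++
0.425 ...............##....#+.......
0.415 ................##.#++........
0.405 .................#+##.........
0.395 ..................#...........
scene 11 [116. 198.] [ 0.46  -0.323  0.039] tray [-0.032  0.024]
scene 24 [101. 210.] [ 0.495 -0.357  0.038] tray [-0.031 -0.024]
scene 30 [114. 223.] [ 0.535 -0.321  0.039] tray [ 0.023 -0.027]
top 19 [394. 228.] [ 0.492 -0.356  0.039] tray [-0.032 -0.022]
top 20 [383. 237.] [ 0.462 -0.32   0.038] tray [-0.029  0.025]
[ 0.50081458 -0.22644501 -0.00874521] [-0.55672029  0.6557085  -1.4553811 ]
[ 0.5008 -0.2265 -0.0087] [0.  0.2 0.2] 65 z pct [0.023 0.025 0.026 0.027 0.047] [ 0.509 -0.217  0.051] [ 0.498 -0.24   0.023] [ 0.52  -0.207  0.11 ]
```

Contact: the tray now moves, already about 5 degrees. Computing the arc.

```bash
python3 - <<'E'
import numpy as np
pin=np.array([.484,-.404])
def pt(a):
    c,s=np.cos(a),np.sin(a);return pin+[c*.127-s*.126,s*.127+c*.126]
al=np.radians(40)+np.arange(26)*-.0297
print(pt(al[0]),pt(al[-1]),np.degrees(al[-1]))
for j in range(5):
    b=pt(al[5*j]);print([[*map(float,(pt(al[5*j+i])-b).round(4)),0,0,0,round(-.0297*i,4),1] for i in range(1,6)])
E
```

```text
[ 0.50029641 -0.22584437] [ 0.61646359 -0.28375692] -2.5421162884636286
[[0.0053, -0.0006, 0, 0, 0, -0.0297, 1], [0.0105, -0.0013, 0, 0, 0, -0.0594, 1], [0.0158, -0.0022, 0, 0, 0, -0.0891, 1], [0.021, -0.0032, 0, 0, 0, -0.1188, 1], [0.0262, -0.0044, 0, 0, 0, -0.1485, 1]]
[[0.0051, -0.0013, 0, 0, 0, -0.0297, 1], [0.0102, -0.0028, 0, 0, 0, -0.0594, 1], [0.0153, -0.0045, 0, 0, 0, -0.0891, 1], [0.0203, -0.0063, 0, 0, 0, -0.1188, 1], [0.0252, -0.0082, 0, 0, 0, -0.1485, 1]]
[[0.0049, -0.0021, 0, 0, 0, -0.0297, 1], [0.0097, -0.0043, 0, 0, 0, -0.0594, 1], [0.0145, -0.0067, 0, 0, 0, -0.0891, 1], [0.0191, -0.0092, 0, 0, 0, -0.1188, 1], [0.0238, -0.0118, 0, 0, 0, -0.1485, 1]]
[[0.0045, -0.0028, 0, 0, 0, -0.0297, 1], [0.009, -0.0057, 0, 0, 0, -0.0594, 1], [0.0133, -0.0087, 0, 0, 0, -0.0891, 1], [0.0176, -0.0119, 0, 0, 0, -0.1188, 1], [0.0217, -0.0152, 0, 0, 0, -0.1485, 1]]
[[0.0041, -0.0034, 0, 0, 0, -0.0297, 1], [0.008, -0.007, 0, 0, 0, -0.0594, 1], [0.0119, -0.0106, 0, 0, 0, -0.0891, 1], [0.0156, -0.0144, 0, 0, 0, -0.1188, 1], [0.0192, -0.0183, 0, 0, 0, -0.1485, 1]]
```

>>> {"name": "play_rows", "arguments": {"commands": [[[0.0053,-0.0006,0,0,0,-0.0297,1],[0.0105,-0.0013,0,0,0,-0.0594,1],[0.0158,-0.0022,0,0,0,-0.0891,1],[0.021,-0.0032,0,0,0,-0.1188,1],[0.0262,-0.0044,0,0,0,-0.1485,1]]]}}

```text
time_s: 33.5
tcp_pos: [0.5275, -0.2307, -0.0088]
ee_rot: [[-0.809, -0.588, -0.002], [-0.588, 0.809, -0.001], [0.002, -0.0, -1.0]]
wrist_force: [-1.5, -0.1, -0.0]
gripper_width: 0.007
```

>>> {"name": "play_rows", "arguments": {"commands": [[[0.0051,-0.0013,0,0,0,-0.0297,1],[0.0102,-0.0028,0,0,0,-0.0594,1],[0.0153,-0.0045,0,0,0,-0.0891,1],[0.0203,-0.0063,0,0,0,-0.1188,1],[0.0252,-0.0082,0,0,0,-0.1485,1]]]}}

```text
time_s: 34.0
tcp_pos: [0.5525, -0.2389, -0.0088]
ee_rot: [[-0.887, -0.462, -0.002], [-0.462, 0.887, -0.001], [0.002, 0.0, -1.0]]
wrist_force: [-1.0, 0.6, 0.4]
gripper_width: 0.005
```

>>> {"name": "play_rows", "arguments": {"commands": [[[0.0049,-0.0021,0,0,0,-0.0297,1],[0.0097,-0.0043,0,0,0,-0.0594,1],[0.0145,-0.0067,0,0,0,-0.0891,1],[0.0191,-0.0092,0,0,0,-0.1188,1],[0.0238,-0.0118,0,0,0,-0.1485,1]]]}}

```text
time_s: 34.5
tcp_pos: [0.5762, -0.2508, -0.0088]
ee_rot: [[-0.945, -0.326, -0.002], [-0.326, 0.945, -0.001], [0.002, 0.0, -1.0]]
wrist_force: [-1.0, 0.0, 1.0]
gripper_width: 0.0
```

>>> {"name": "play_rows", "arguments": {"commands": [[[0.0045,-0.0028,0,0,0,-0.0297,1],[0.009,-0.0057,0,0,0,-0.0594,1],[0.0133,-0.0087,0,0,0,-0.0891,1],[0.0176,-0.0119,0,0,0,-0.1188,1],[0.0217,-0.0152,0,0,0,-0.1485,1]]]}}

```text
time_s: 35.0
tcp_pos: [0.598, -0.266, -0.0087]
ee_rot: [[-0.983, -0.182, -0.002], [-0.182, 0.983, -0.0], [0.002, -0.0, -1.0]]
wrist_force: [-0.8, 0.4, 0.1]
gripper_width: -0.001
```

```bash
python3 -c "
from m import *
tr();hubs((.45,-.46,.02))"
```

```text
t 35.0 [ 0.598  -0.266  -0.0087] tray45 [ 0.1062 -0.0319] F [-0.8  0.4  0.1] [[-0.98, -0.18, -0.0], [-0.18, 0.98, -0.0], [0.0, -0.0, -1.0]]
scene
0.655 .............................#
0.645 ...................########..#
0.635 .............##########..##.##
0.625 .............##..........##.##
0.615 ...........###...........##.##
0.605 ...........###............#..#
0.595 ............T.............#..#
0.585 ..........................#..#
0.575 ..........................#..#
0.565 ..........................#..#
0.555 ..........................##.#
0.545 ..........................##.#
0.535 ...........................#.#
0.525 .......................#...#.#
0.515 ........................#..#.#
0.505 ...........................#.#
0.495 .........................###.#
0.485 .........................#####
0.475 ..........................+.##
0.465 ............................+#
0.455 ............................##
0.445 ............................##
0.435 .............................+
0.425 ..............................
0.415 ..............................
0.405 .......................
[... 672 characters left out ...]
..#.+
0.485 ..............##.........+++#+
0.475 ...............#.........#+#.+
0.465 ...............#...####+####++
0.455 ...............#++#+#.......++
0.445 ............................++
0.435 ............................++
0.425 ..............................
0.415 ..............................
0.405 ..............................
0.395 ..............................
top 19 [396. 205.] [ 0.57  -0.363  0.041] tray [ 0.018 -0.081]
top 22 [382. 207.] [ 0.562 -0.317  0.04 ] tray [ 0.045 -0.043]
top 23 [398. 220.] [ 0.518 -0.371  0.037] tray [-0.024 -0.05 ]
top 19 [384. 222.] [ 0.512 -0.324  0.037] tray [ 0.005 -0.013]
[ 0.59789844 -0.2660058  -0.00870957] [0.49013111 0.14572504 0.1200736 ]
```

>>> {"name": "play_rows", "arguments": {"commands": [[[0.0041,-0.0034,0,0,0,-0.0297,1],[0.008,-0.007,0,0,0,-0.0594,1],[0.0119,-0.0106,0,0,0,-0.0891,1],[0.0156,-0.0144,0,0,0,-0.1188,1],[0.0156,-0.0144,0,0,0,-0.1188,1]]]}}

```text
time_s: 35.7
tcp_pos: [0.6141, -0.281, -0.0087]
ee_rot: [[-0.998, -0.066, -0.001], [-0.066, 0.998, -0.001], [0.001, -0.001, -1.0]]
wrist_force: [0.1, 0.5, -0.3]
gripper_width: 0.005
```

>>> {"name": "play_rows", "arguments": {"commands": [[[0.001,-0.002,0,0,0,-0.01,1],[0.0018,-0.004,0,0,0,-0.02,1],[0.0018,-0.004,0,0,0,-0.02,1]]]}}

```text
time_s: 36.0
tcp_pos: [0.6158, -0.284, -0.0086]
ee_rot: [[-0.999, -0.047, -0.001], [-0.047, 0.999, -0.0], [0.001, -0.0, -1.0]]
wrist_force: [1.2, 2.3, -0.4]
gripper_width: 0.006
```

>>> {"name": "play_rows", "arguments": {"commands": [[[0,-0.001,0,0,0,0,1],[0,-0.002,0,0,0,0,1],[0,-0.002,0,0,0,0,1]]]}}

```text
time_s: 36.3
tcp_pos: [0.6159, -0.2859, -0.0084]
ee_rot: [[-0.999, -0.047, -0.0], [-0.047, 0.999, -0.0], [0.0, -0.0, -1.0]]
wrist_force: [4.0, 4.1, 0.6]
gripper_width: 0.004
```

>>> {"name": "play_rows", "arguments": {"commands": [[[0,-0.0015,0,0,0,0,1],[0,-0.0015,0,0,0,0,1]]]}}

```text
time_s: 36.5
tcp_pos: [0.6158, -0.2875, -0.0083]
ee_rot: [[-0.999, -0.047, -0.0], [-0.047, 0.999, -0.0], [0.0, -0.0, -1.0]]
wrist_force: [3.8, 3.6, 0.6]
gripper_width: 0.006
```

>>> {"name": "play_rows", "arguments": {"commands": [[[0,-0.0015,0,0,0,0,1],[0,-0.0015,0,0,0,0,1]]]}}

```text
time_s: 36.7
tcp_pos: [0.6161, -0.2879, -0.0083]
ee_rot: [[-0.999, -0.047, 0.0], [-0.047, 0.999, 0.001], [-0.0, 0.001, -1.0]]
wrist_force: [4.5, 8.4, 0.8]
gripper_width: 0.007
```

```bash
python3 -c "
from m import *
tr();hubs((.45,-.46,.02))"
```

```text
t 36.7 [ 0.6161 -0.2879 -0.0083] tray45 [ 0.1037 -0.0602] F [4.5 8.4 0.8] [[-1.0, -0.05, 0.0], [-0.05, 1.0, 0.0], [-0.0, 0.0, -1.0]]
scene
0.655 ...............########......#
0.645 ...............###############
0.635 .............####...........##
0.625 .............###............##
0.615 ..............T.............##
0.605 ............................##
0.595 ............................##
0.585 ............................##
0.575 .............................#
0.565 .............................#
0.555 .............................#
0.545 .............................#
0.535 ...............#.............#
0.525 ...............#...........###
0.515 ...............#...........###
0.505 ...............#.............#
0.495 ..............................
0.485 ..............................
0.475 ..............................
0.465 ..............................
0.455 ..............................
0.445 ..............................
0.435 ..............................
0.425 ..............................
0.415 ..............................
0.405 ..............................
[... 665 characters left out ...]
..#++
0.485 ...............#.........+++++
0.475 ..............########...+++++
0.465 .....................++#####++
0.455 ............................#+
0.445 ............................#+
0.435 ............................++
0.425 ..............................
0.415 ..............................
0.405 ..............................
0.395 ..............................
top 21 [387. 203.] [ 0.576 -0.332  0.04 ] tray [ 0.044 -0.064]
top 20 [400. 203.] [ 0.576 -0.377  0.041] tray [ 0.013 -0.096]
top 22 [386. 218.] [ 0.525 -0.329  0.04 ] tray [ 0.01  -0.025]
top 21 [400. 219.] [ 0.523 -0.377  0.039] tray [-0.026 -0.058]
[ 0.61611406 -0.28789117 -0.00833202] [3.36870859 6.41022986 1.14262661]
```

The TCP has stalled with force rising, so this looks like the stop. One more small press, then I'll back off.

>>> {"name": "play_rows", "arguments": {"commands": [[[0,-0.002,0,0,0,0,1],[0,-0.002,0,0,0,0,1]]]}}

```text
time_s: 37.1
tcp_pos: [0.6161, -0.288, -0.0084]
ee_rot: [[-0.999, -0.047, -0.0], [-0.047, 0.999, 0.003], [0.0, 0.003, -1.0]]
wrist_force: [3.9, 12.9, 2.7]
gripper_width: 0.008
```

>>> {"name": "play_rows", "arguments": {"commands": [[[0,0.003,0,0,0,0,1],[0,0.01,0,0,0,0,1],[0,0.025,0,0,0,0,1],[0,0.035,0.02,0,0,0,1],[0,0.04,0.05,0,0,0,1]]]}}

```text
time_s: 37.6
tcp_pos: [0.6122, -0.2497, 0.0392]
ee_rot: [[-0.999, -0.047, -0.009], [-0.047, 0.999, 0.001], [0.009, 0.002, -1.0]]
wrist_force: [0.2, -0.3, -0.0]
gripper_width: 0.005
```

>>> {"name": "play_rows", "arguments": {"commands": [[[-0.01,0.03,0.04,0,0,0,1],[-0.03,0.06,0.08,0,0,0,1],[-0.06,0.1,0.12,0,0,0,1],[-0.1,0.14,0.13,0,0,0,1],[-0.13,0.17,0.13,0,0,0,1]]]}}

```text
time_s: 38.1
tcp_pos: [0.4954, -0.0916, 0.1713]
ee_rot: [[-0.999, -0.046, 0.001], [-0.046, 0.999, -0.001], [-0.001, -0.001, -1.0]]
wrist_force: [0.8, 1.5, -0.2]
gripper_width: 0.004
```

```bash
python3 - <<'E'
from m import *
tr();hubs((.45,-.46,.02))
s=cloud(cap('scene')).reshape(-1,3)
# +y wall rim line and fence line -> angle between
def fit(lo,hi,n):
    q=s[((s>lo)&(s<hi)).all(1)]; k=np.polyfit(q[:,0],q[:,1],1);print(n,len(q),np.degrees(np.arctan(k[0])).round(2),np.polyval(k,.484).round(4))
fit([.49,-.31,.038],[.63,-.285,.046],'tray +y rim')
fit([.515,-.47,.050],[.75,-.425,.060],'fence')
def b(lo,hi,n):
    q=s[((s>lo)&(s<hi)).all(1)];R=cv2.minAreaRect((q[:,:2]*1000).astype(np.float32));print(n,len(q),R)
b([.455,-.04,.095],[.64,.1,.115],'handle');b([.455,-.04,.015],[.64,.1,.06],'pan')
E
```

```text
t 38.1 [ 0.4954 -0.0916  0.1713] tray45 [0.1559 0.1642] F [ 0.8  1.5 -0.2] [[-1.0, -0.05, 0.0], [-0.05, 1.0, -0.0], [-0.0, -0.0, -1.0]]
scene
0.655 ...............######.#......#
0.645 ...............###############
0.635 ...............##...........##
0.625 ...............##...........##
0.615 ...............##...........##
0.605 ...............##...........##
0.595 ...............#.####.###...##
0.585 ...............#.#########..##
0.575 ...............#.#########.###
0.565 ...............#..###.####..##
0.555 ...............#............##
0.545 ...............#..##..###..###
0.535 ...............#.####.####.###
0.525 ...............#.#########.###
0.515 ...............#.####.####.###
0.505 ...............#.......#...###
0.495 ...............#..........T###
0.485 ...............#.........#+###
0.475 ..............############+..#
0.465 ..................#.#..####.##
0.455 ............................+#
0.445 ............................##
0.435 ............................++
0.425 ..............................
0.415 ..............................
0.405 ...........................
[... 1210 characters left out ...]
 0.038] tray [ 0.014 -0.097]
scene 35 [108. 239.] [ 0.578 -0.332  0.038] tray [ 0.046 -0.065]
top 21 [387. 203.] [ 0.576 -0.332  0.039] tray [ 0.044 -0.064]
top 21 [400. 203.] [ 0.577 -0.378  0.039] tray [ 0.012 -0.096]
top 21 [386. 218.] [ 0.525 -0.329  0.039] tray [ 0.01  -0.025]
top 21 [400. 219.] [ 0.523 -0.377  0.038] tray [-0.026 -0.058]
[ 0.49515561 -0.09183534  0.17024632] [ 0.15549005 -0.57127886  0.87898785]
tray +y rim 106 -2.62 -0.2927
fence 198 -2.82 -0.4336
handle 142 ((570.2376708984375, 24.178630828857422), (55.834285736083984, 15.621399879455566), 3.1875176429748535)
pan 353 ((538.5845947265625, 22.619441986083984), (123.89207458496094, 98.08875274658203), 2.849597930908203)
```

The tray is parallel to the fence (-2.6° against -2.8°). It stopped hard under about 13 N and didn't move when released. All four wheels are flat inside, the scoop is standing, and the arm is clear.

```bash
python3 -c "
from h import *
print(r.finish_job())"
```

```text
the job is handed in; nothing more can be done
None
```

I scooped all four wheels out of the bin and tipped them into the swung-out tray. The scoop went back on the bench where it started, and I pushed the tray home with the shut fingers. The job was handed in at about 38 s of the 72 s allowed.

**Last checks:**
- **Wheels:** both cameras show four hubs at z of about 39 mm, so all four lie flat in the tray.
- **Tray:** its side measures -2.6° against -2.8° for the fence. It stopped moving under about 13 N of push and was in the same place after I backed off.
- **Scoop:** it stands upright within about 2 mm of its original spot.
- **Arm:** it was clear of everything at hand-in.
- **Bystanders and look-alikes:** I never aimed at them, but I did not measure them again at the end.

**What failed or disagreed:**
- **First grasp:** I lifted before the fingers had finished closing and missed the scoop. The second try held.
- **Pouring:** the scoop's underside pressed the tray's end wall with about 7 N. The tray did not move.
- **First push on the tray:** the fingers passed over the rim without touching it. The camera showed the fingertips about 30 mm above the reported TCP height. I corrected for this using the camera but did not find the cause.

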